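# Load the vacuum chamber with round wood blanks from the spring-clip rack

## Robot

A 6-joint arm with a two-finger parallel gripper is mounted at the origin on the work surface. World frame = base frame: x ahead of the robot, y to its left, z up, the work surface at z = 0. Lengths are in m, angles in rad, forces in N, time in s.
With the tool pointing down it reaches from about 0.425 to 0.95 m from the base axis. Payload 3.5 kg.
Tool frame: the origin (TCP) lies midway between the tips of the shut fingers; the grasp point (between the pads) lies 19 mm behind it; z points along the fingers, y is the line along which they close (so a half turn about z gives the same grasp; the last joint's range is limited). The gripper opens to 85 mm and grips with 20 to 120 N. Pads are 22 mm wide; open, the fingers measure 114 mm over their backs; the gripper's body (76 mm by 85 mm) begins 54 mm behind the grasp point. The pads swing forward as they close: fully open they stand 13 mm farther back than shut.
Start: joints at [1.004, 0.286, 1.577, -0, 1.279, -0.15], TCP at [0.273, 0.617, 0.203] pointing down, gripper open.
Joint ranges: [-2.77, 2.77], [-0.9, 2.22], [0.21, 2.48], [-1.53, 4.67], [0.24, 2.81], [-2.84, 2.84]. Speed limits (rad/s): [2.79, 2.79, 3.14, 3.14, 3.14, 3.14].

## Interface

Orientations are given as a unit quaternion [x, y, z, w].
In Python, from plant import ctrl, cams, order gives the robot as it stands.
- The arm moves only by the tool move_arm, never from a script. Its argument "plan" is one flat list of numbers, 7 for each row, row after row: the shift along the world's x, y, z in mm, then the turn, a rotation vector about the world's x, y, z in degrees, then the finger opening in mm, from 0 to 85.4. A call has 1 to 12 rows; each row shifts and turns the commanded pose from where the row before left it; what a row does not reach is not made up. A row lasts 1/10 s, in which the tool goes at most 50 mm and 8.59 degrees, less where a joint would pass 70% of its speed; a pose out of reach is approached as far as the arm can. A call is refused whole if a number of a shift passes 50 or a number of a turn 8.59, either way. A call with a gripper value outside its range is refused whole. The fingers move at their own pace and stop on an object; "newtons" is the grip in N (left out, the last holds). Time passes only in rows, so rows that do not move let the fingers close. It gives the time, the measured TCP pose, the force, the opening and the grip force at its end, in the units of the state.
- ctrl.get_state(): the state, without advancing time (a new reading comes with each control period).
- cams.read_camera(name): name is "scene" or "side" or "wrist"; returns a dict with "color" (400x640x3 uint8, red, green, blue), "fov_y" (degrees; the focal length in pixels is half the picture's height over the tangent of half this angle, whatever the lens; pixels are square), "cx", "cy" (the principal point, pixels), "k1" (the pictures are not rectified: a ray, as slopes to the right and down, at radius r is drawn at 1 + k1 r^2 times it, then the intrinsics apply), "origin" and "orientation" of the camera in the world; the wrist camera has in their place "T_tool_cam" (4x4, takes a point from camera to tool coordinates, whose origin is the TCP and whose axes are the flange's). Camera axes: x right, y up, looking along -z (the intrinsics and any distortion apply to the point x, -y, -z); pixel columns grow to the right and rows downward; lengths in m; the calibration is good to about 2 mm. A picture is of the moment at which its call begins: read the wrist's pose just before it. There is no depth.
- order.sign_off(): hands the job in; it is judged then, once.
The state is a dict: "time": time; "qpos": joint angles; "dq": joint speeds; "joint_efforts": joint torques, N m; "eef_pos": TCP position; "tcp_rot": TCP orientation; "contact_force": force on the tool from outside, world axes, zero at the start; "wrist_torque": the same for the moment, N m; "opening": opening from 0.0 (shut) to 1.0 (fully open); "finger_force": force on a finger pad.
Only numpy, scipy, OpenCV 4.12 (cv2) and the standard library are available. Lean on these libraries where they do the work, as an engineer would, in place of code of your own. Each camera call takes 0.05 s, during which the arm holds its last target. There are 200 camera calls.

## Task

Load the vacuum chamber: press on its flat sliding cover and drag it back until it is fully open, snap every round wood blank forward out of its spring clips and lay it flat on the chamber floor, one to a lane, lengthwise. When all are in, slide the cover fully shut again, then set the steel weight block on the cover, and last of all turn the selector knob to the green mark and let go. Do not knock over the two glass jars.

Things in the scene. Friction and masses are not known exactly. Their poses are not given: they have to be found in the camera images.
- rack: Fixed plywood base, 15 mm thick, x -170 to +120 and y -75 to +75 mm, with three rows of black sprung C-clips on aluminium posts. Origin on the table, z up; all clips open to its -x (front). The rows hold blanks lying along the rack's y at x = -130, -30 and +70 mm, axis 60 mm above the table. Some rows may be empty.
- mid_row (a point): Axis of a blank held in the middle row, axes as the rack's. Each row has two clips 12 mm wide at y = -38 and +38 mm; the 64 mm between them is free all round. Clips reach 17 mm above the axis, posts stand 14 to 24 mm behind it. A blank comes out only forward (-x): 5 to 8 N, snapping free within 15 mm; lift once 30 mm forward. Pulling up jams it.
- chamber: Fixed vacuum chamber, a shallow open-topped blue box with a sliding cover. Origin under the middle of the box, on the table; z up; the cover opens along -x (towards the robot). Box with guides: x -255 (end of the cover's run-off rails) to +98 mm, y -117 to +117 mm, guides 62 mm high.
- floor_mid (a point): Middle of the chamber's white floor, 8 mm above the table, axes as the chamber's. Inside: x -78 to +78, y -95 to +95 mm, walls 42 mm high from the floor. Ribs 4 mm wide and 8 mm high, along x at y = -81, -27, +27, +81 mm, make three lanes 50 mm wide, centred at y = -54, 0, +54 mm. A blank lying there has its axis 13 mm above the floor.
- cover (a joint): Sliding cover of the chamber: 0 = fully shut, 0.165 m = fully open (drawn back along the chamber's -x, over the run-off rails). It stays where it is left and takes about 2 N to slide (more when moved fast). It has no handle: press on its flat top with the shut fingertips (6 to 15 N) and drag.
- cover_top (a point): Middle of the flat top face of the cover (170 x 210 x 8 mm, pale, with a thin black rubber patch 90 x 110 mm in its middle); 60 mm above the table; axes as the chamber's; moves with the cover. When the cover is shut it lies at x = y = 0 of the chamber, when open at x = -165 mm.
- blank0: Round bar of dark wood, 22 mm in diameter, 120 mm long, 90 g, with yellow square end caps (26 x 26 mm, the last 11 mm at each end) that stop it rolling. Origin at its middle; x along the bar. May be absent.
- blank1: The same round bar in mid-brown wood. May be absent.
- blank2: The same round bar in reddish wood. May be absent.
- weight: Plain steel hold-down block, 70 x 34 x 34 mm with a red band near each end, 0.48 to 0.75 kg, lying on the table. Origin at its centre, x along its length; it may end on any of its sides.
- unit: Fixed grey control box, 110 x 68 x 40 mm, with the selector knob on top. Origin on the table under its middle; z up. Around the far (+x) side of the knob lie four round marks at the four detents: seen from above, clockwise: black, white, green, red.
- selector (a joint): Selector knob, grows clockwise seen from above. It clicks into four detents: 0 = black, 0.65 = white, 1.30 = green, 1.95 rad = red mark; when let go between them it settles into the nearer one. Turning from one to the next takes 0.05 to 0.07 N m. Starts in the black or the white detent.
- selector_grip (a point): Point on the knob's axis at the height to grip, 69 mm above the table; x along the knob's bar grip towards its white pointer line (the pointer points to the mark), z up. Bar grip: 42 mm long, 12 mm thick, from 47 to 77 mm above the table, on a round skirt 46 mm in diameter.
- jar_a: Glass jar with white lid, 60 mm in diameter, 85 mm high, a bystander. Origin at the centre of its underside; z up.
- jar_b: Glass jar with steel lid, 56 mm in diameter, 75 mm high, a bystander. Origin at the centre of its underside; z up.
Not all that is in view belongs to the job. Of the things shaped like the unit, the grey one is meant.

How it is judged:
On the way, in this order (a step that is already met when the one before it is completed fails the run):
1. the cover is drawn back fully open (value of joint cover above 0.14 m), for 0.2 s.
2. every blank lies flat on the chamber floor, lengthwise in a lane, released, the cover still open (value of joint cover above 0.14 m and z of blank0 in the frame of chamber between 0.01 and 0.027 m and x of blank0 in the frame of chamber between -0.03 and 0.03 m and y of blank0 in the frame of chamber between -0.085 and 0.085 m and angle between the x axis of each of blank0, blank1, blank2 and the x axis of chamber, either way round below 0.3 rad and linear speed of each of blank0, blank1, blank2 below 0.03 m/s and z of blank1 in the frame of chamber between 0.01 and 0.027 m and x of blank1 in the frame of chamber between -0.03 and 0.03 m and y of blank1 in the frame of chamber between -0.085 and 0.085 m and z of blank2 in the frame of chamber between 0.01 and 0.027 m and x of blank2 in the frame of chamber between -0.03 and 0.03 m and y of blank2 in the frame of chamber between -0.085 and 0.085 m and contact force between the fingers and blank0 below 0.1 N and contact force between the fingers and blank1 below 0.1 N and contact force between the fingers and blank2 below 0.1 N), for 0.3 s.
3. the cover is slid fully shut over the blanks (value of joint cover below 0.01 m and z of blank0 in the frame of chamber between 0.01 and 0.027 m and x of blank0 in the frame of chamber between -0.03 and 0.03 m and y of blank0 in the frame of chamber between -0.085 and 0.085 m and angle between the x axis of each of blank0, blank1, blank2 and the x axis of chamber, either way round below 0.3 rad and linear speed of each of blank0, blank1, blank2 below 0.03 m/s and z of blank1 in the frame of chamber between 0.01 and 0.027 m and x of blank1 in the frame of chamber between -0.03 and 0.03 m and y of blank1 in the frame of chamber between -0.085 and 0.085 m and z of blank2 in the frame of chamber between 0.01 and 0.027 m and x of blank2 in the frame of chamber between -0.03 and 0.03 m and y of blank2 in the frame of chamber between -0.085 and 0.085 m), for 0.2 s.
4. the weight block rests on the shut cover, released (value of joint cover below 0.01 m and x of weight in the frame of cover_top between -0.075 and 0.075 m and y of weight in the frame of cover_top between -0.095 and 0.095 m and z of weight in the frame of cover_top between 0.012 and 0.04 m and linear speed of weight below 0.02 m/s and contact force between the fingers and weight below 0.1 N), for 0.3 s.
5. the selector points to the green mark (value of joint selector between 1.14 and 1.46 rad), for 0.2 s.
At the end, for the whole second after the job is handed in: Every blank lies flat on the chamber floor (axis under 27 mm above the table, within 30 mm of mid-length, within 17 degrees of the chamber's x); cover shut to 10 mm; weight block at rest on the cover, centre 10 mm inside its edges; selector within 0.16 rad of green (1.30). Stages done in order (all of step 3 and all of step 5 and x of weight in the frame of cover_top between -0.075 and 0.075 m and y of weight in the frame of cover_top between -0.095 and 0.095 m and z of weight in the frame of cover_top between 0.012 and 0.04 m and linear speed of weight below 0.02 m/s); the robot touches nothing.
It fails at once if a glass jar is knocked over (angle between any of jar_a, jar_b's own z axis and vertical above 0.6 rad).
Of blank0, blank1, blank2 only 2 to 3 are there at a start; the rules pass over those that are not, and their reading is None.
At some moment in a run one of weight may be knocked a few centimetres aside while the robot is not near it.
Once in a run the grip may slacken for a moment while it holds something.
It also fails if it takes over 208 s, if anything falls off the work surface, if the arm or the gripper's body presses on something with over 40 N, if the wrist force passes 120 N, or if a joint passes its speed limit or range.

## Working session

There is one attempt and no reset: what is moved stays moved. The work goes in short steps, Python scripts to look and compute and a tool call to move; the robot and the scene stay as the last step left them, time stands still between calls to the robot, and variables do not carry over. Pictures are saved under pics/ and viewed, at most 14 in all, crops included, and the job is handed in when it is done.

Besides the shell and the picture viewer there is one more tool, called by a JSON object that holds its "op" and its "data", one argument or row to a line. move_arm: Moves the arm, as the interface text tells. Its arguments: {"type":"object","properties":{"plan":{"type":"array","items":{"type":"number"}},"newtons":{"type":"number"}},"required":["plan"]}

```bash
mkdir -p pics; ls
cat > h.py <<'E'
import numpy as np, cv2
from scipy.spatial.transform import Rotation as R
from plant import ctrl, cams, order
def snap(name,fn):
    s=ctrl.get_state(); c=cams.read_camera(name); cv2.imwrite('pics/'+fn+'.png',c['color'][:,:,::-1])
    if 'T_tool_cam' in c:
        T=np.eye(4);T[:3,:3]=R.from_quat(s['tcp_rot']).as_matrix();T[:3,3]=s['eef_pos'];T=T@np.array(c['T_tool_cam'])
    else:
        T=np.eye(4);T[:3,:3]=R.from_quat(c['orientation']).as_matrix();T[:3,3]=c['origin']
    f=200/np.tan(np.radians(c['fov_y'])/2)
    np.savez('pics/'+fn+'.npz',T=T,f=f,cx=c['cx'],cy=c['cy'],k1=c['k1'])
def pt(fn,u,v,z):
    d=np.load('pics/'+fn+'.npz');f=d['f'];K=np.array([[f,0,d['cx']],[0,f,d['cy']],[0,0,1]])
    x,y=cv2.undistortPoints(np.array([[[u,v]]],float),K,np.array([float(d['k1']),0,0,0]))[0,0]
    r=d['T'][:3,:3]@np.array([x,-y,-1]);o=d['T'][:3,3]
    return np.round(o+r*(z-o[2])/r[2],4)
def proj(fn,P):
    d=np.load('pics/'+fn+'.npz');f=d['f'];p=d['T'][:3,:3].T@(np.array(P)-d['T'][:3,3]);x,y=p[0]/-p[2],-p[1]/-p[2];k=1+d['k1']*(x*x+y*y)
    return np.round([f*x*k+d['cx'],f*y*k+d['cy']],1)
def up(fn,box,s):
    im=cv2.imread('pics/'+fn+'.png');a,b,c,d=box;cv2.imwrite('pics/'+fn+'_c.png',cv2.resize(im[b:d,a:c],None,fx=s,fy=s,interpolation=cv2.INTER_CUBIC))
E
python3 - <<'E'
from h import *
for n in ['scene','side','wrist']: snap(n,n+'0'); d=np.load('pics/'+n+'0.npz'); print(n,d['T'].round(3).tolist(),d['f'],d['k1'])
print(ctrl.get_state())
E
```

```text
pics
scene [[-0.851, -0.273, 0.449, 1.098], [0.525, -0.472, 0.708, 0.837], [0.019, 0.838, 0.545, 0.792], [0.0, 0.0, 0.0, 1.0]] 417.3397436427848 -0.017612231184334193
side [[0.871, 0.378, -0.314, 0.127], [-0.491, 0.672, -0.554, -0.846], [0.002, 0.637, 0.771, 1.073], [0.0, 0.0, 0.0, 1.0]] 443.3574772222737 -0.0771624461175808
wrist [[0.406, -0.882, -0.239, 0.212], [0.914, 0.391, 0.108, 0.644], [-0.002, -0.263, 0.965, 0.373], [0.0, 0.0, 0.0, 1.0]] 295.3922447845676 -0.04016351189485436
{'time': 0.15, 'qpos': array([ 1.00399702e+00,  2.87030009e-01,  1.57785478e+00, -1.59061964e-05,
        1.27860117e+00, -1.50000501e-01]), 'dq': array([-0.0010132 , -0.00202223, -0.00322374, -0.00194613,  0.00095264,
        0.00051796]), 'joint_efforts': array([ 1.20674162e-03, -4.06601965e+01, -2.93139821e+01, -9.75532726e-05,
        3.93818002e-03,  1.65424478e-05]), 'eef_pos': array([0.27293087, 0.61673572, 0.20171213]), 'tcp_rot': array([ 2.06891857e-01,  9.78363360e-01, -8.89175120e-04, -3.24934245e-04]), 'contact_force': array([0.69760698, 0.2746339 , 0.55701709]), 'wrist_torque': array([ 0.0084148 , -0.02151435, -0.0026931 ]), 'finger_force': 0.0, 'opening': 0.9994686690500901}
```

View pics/scene0.png

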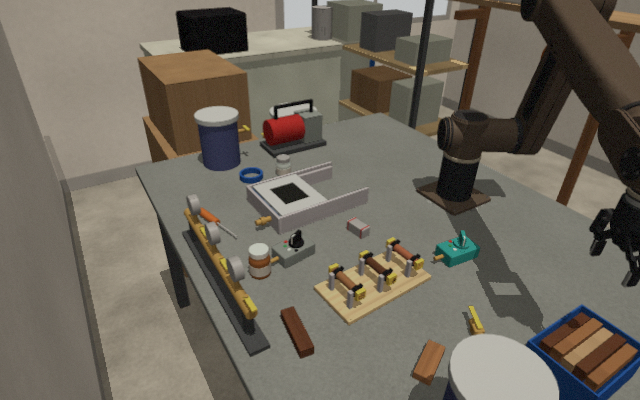

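View pics/side0.png

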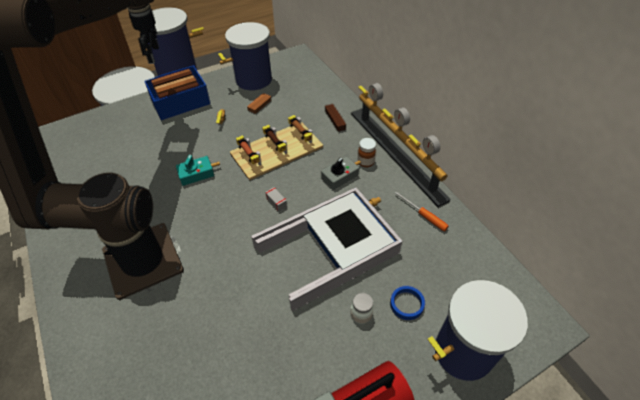

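Side view: the base is at (140,240), the chamber with its white cover at (350,228), and the weight with red bands at (276,198). The grey unit is at (340,172); the teal one at (197,170) is a decoy. The rack is at (276,150) with three blanks. Jars are at (367,152) and (362,307). I'll take one close crop to check this and measure.

Run:
```python
from h import *
up('side0',(175,100,455,325),2.8)
```

```text
(no output)
```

View pics/side0_c.png

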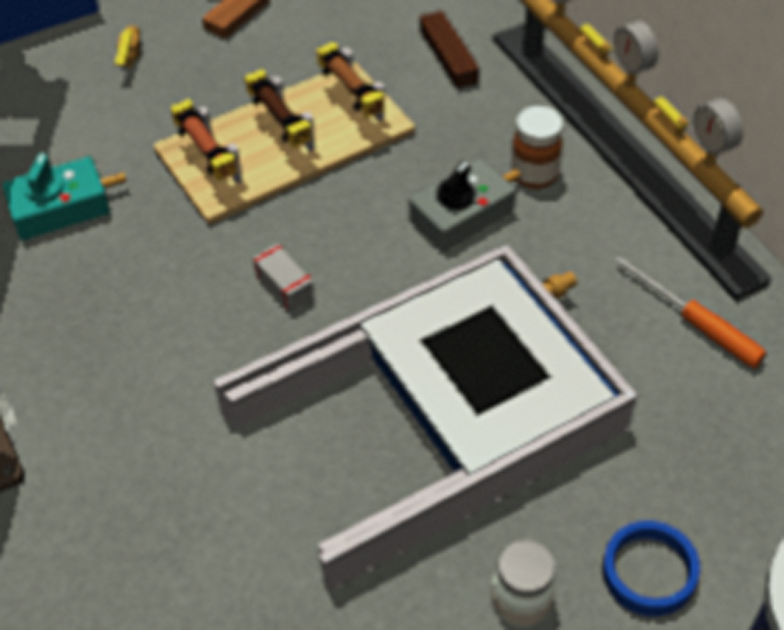

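```bash
cat >> h.py <<'E'
def fit(M,P):
    M=np.array(M)[:,:2];P=np.array(P)[:,:2];m,p=M.mean(0),P.mean(0);A=M-m;B=P-p
    a=np.arctan2((A[:,0]*B[:,1]-A[:,1]*B[:,0]).sum(),(A*B).sum());r=np.array([[np.cos(a),-np.sin(a)],[np.sin(a),np.cos(a)]])
    t=p-r@m; return t,np.degrees(a),np.linalg.norm((M@r.T+t)-P,axis=1)
E
python3 - <<'E'
from h import *
np.set_printoptions(suppress=True,precision=4)
q=lambda x,y,z:pt('side0',175+x/2.8,100+y/2.8,z)
def go(n,M,px,z):
    P=[q(*p,z) for p in px]; print(n,*fit(M,P))
    return P
go('rack',[(-.17,.075),(-.17,-.075),(.12,-.075)],[(153,147),(208,222),(414,128)],.015)
go('ch',[(-.255,.117),(.098,.117),(.098,-.117),(-.255,-.117)],[(218,382),(508,247),(635,395),(322,550)],.062)
go('patch',[(-.045,.055),(.045,.055),(.045,-.055),(-.045,-.055)],[(420,341),(491,306),(550,377),(477,414)],.06)
for n,p,z in [('weight',[(255,255),(282,245),(312,278),(288,292)],.034),('unit',[(410,203),(447,235),(516,197)],.04),('knobtop',[(443,200),(468,165)],.077),('marks',[(466,166),(473,178),(483,188),(483,201)],.04),('jars',[(540,125)],.085),('jarb',[(526,565)],.075),('blanks end tops',[(183,105),(224,158),(258,77),(297,127),(330,51),(371,97)],.073)]:
  print(n,[q(*x,z)[:2].tolist() for x in p])
E
```

```text
rack [0.5548 0.212 ] 4.0511400490124005 [0.0018 0.0009 0.0027]
ch [ 0.5583 -0.2277] 1.1909690812247673 [0.0078 0.0054 0.0033 0.0103]
patch [ 0.5502 -0.2274] 2.150296424993959 [0.0023 0.0021 0.002  0.0029]
weight [[0.4128, 0.0356], [0.4454, 0.0343], [0.4533, -0.0256], [0.4218, -0.0307]]
unit [[0.599, 0.0157], [0.6112, -0.0478], [0.7102, -0.0357]]
knobtop [[0.6162, -0.0291], [0.6685, 0.0046]]
marks [[0.6857, 0.0359], [0.6827, 0.0149], [0.6845, -0.0048], [0.6737, -0.0226]]
jars [[0.771, 0.0135]]
jarb [[0.4586, -0.4489]]
blanks end tops [[0.4257, 0.2629], [0.4324, 0.1552], [0.5251, 0.2649], [0.528, 0.1608], [0.6239, 0.2655], [0.6283, 0.1646]]
```

{"op": "move_arm", "data": {
  "plan": [22, -42, 7, 0, 0, -5.2, 0, 22, -42, 7, 0, 0, -5.2, 0, 22, -42, 7, 0, 0, -5.2, 0, 22, -42, 7, 0, 0, -5.2, 0, 22, -42, 7, 0, 0, -5.2, 0, 22, -42, 7, 0, 0, -5.2, 0, 22, -42, 7, 0, 0, -5.2, 0, 22, -42, 7, 0, 0, -5.2, 0, 22, -42, 7, 0, 0, -5.2, 0, 22, -42, 7, 0, 0, -5.2, 0, 22, -42, 7, 0, 0, -5.2, 0, 22, -42, 7, 0, 0, -5.2, 0],
  "newtons": 50
}}

```text
time: 1.35
eef_pos: [0.5376, 0.1114, 0.2869]
tcp_rot: [0.685, 0.728, -0.0, -0.0]
contact_force: [0.8, 0.3, -0.7]
opening: 0.001
finger_force: 0.0
```

Run:
```python
from h import *
snap('wrist','w1');s=ctrl.get_state();print(s['eef_pos'],s['tcp_rot'],s['opening'],s['contact_force'])
```

```text
[0.54107504 0.10524774 0.28809931] [ 6.88119331e-01  7.25590019e-01 -5.21853549e-04  3.26171254e-03] 0.002385479967500754 [ 2.63740619 -3.30864203  1.50125232]
```

View pics/w1.png

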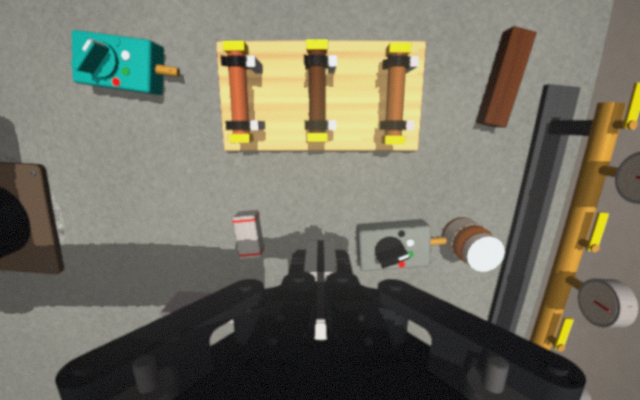

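Wrist view: rack with blanks at (238,92), (317,92) and (397,92). Weight at (248,235), grey unit at (394,245) with its knob at (390,250), jar at (485,252), teal decoy at (118,62).

Run:
```python
from h import *
np.set_printoptions(suppress=True,precision=4)
def go(n,M,px,z): print(n,*fit(M,[pt('w1',*p,z) for p in px]))
go('rack',[(-.17,.075),(.12,.075),(-.17,-.075),(.12,-.075)],[(218,42),(425,41),(224,151),(418,151)],.015)
for n,p,z in [('caps',[(235,45),(240,139),(317,45),(316,138),(400,46),(395,140)],.073),('weight',[(234,214),(256,211),(261,254),(240,258)],.034),('unit',[(358,224),(428,221),(430,264),(361,270)],.04),('marks',[(402,233),(411,243),(409,254),(402,264)],.04),('jar',[(485,252)],.085)]:
  P=[pt('w1',*x,z)[:2] for x in p];print(n,[x.tolist() for x in P],np.mean(P,0))
up('w1',(340,200,450,290),5)
```

```text
rack [0.5576 0.2179] 3.519873873922579 [0.0033 0.0025 0.0005 0.0008]
caps [[0.4262, 0.2657], [0.4319, 0.1554], [0.5241, 0.271], [0.5291, 0.1622], [0.6231, 0.2764], [0.6303, 0.1661]] [0.5275 0.2161]
weight [[0.4116, 0.0418], [0.4448, 0.0485], [0.4528, -0.0212], [0.4197, -0.0301]] [0.4322 0.0097]
unit [[0.5985, 0.0393], [0.703, 0.0502], [0.7175, -0.0198], [0.6104, -0.0361]] [0.6574 0.0084]
marks [[0.6664, 0.029], [0.6825, 0.0136], [0.682, -0.0047], [0.6734, -0.0222]] [0.6761 0.0039]
jar [[0.7722, 0.0237]] [0.7722 0.0237]
```

View pics/w1_c.png

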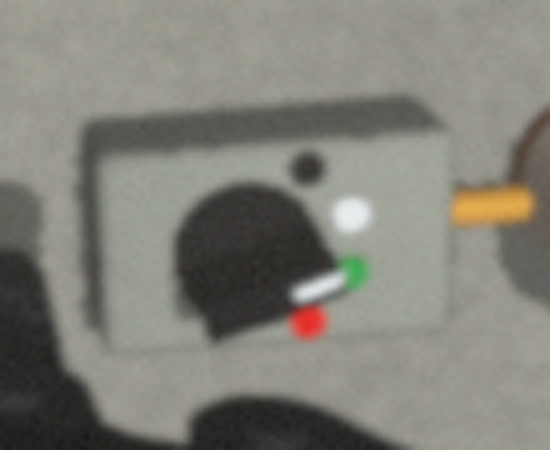

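{"op": "move_arm", "data": {
  "plan": [1, -36, -4, 0, 0, 0, 0, 1, -36, -4, 0, 0, 0, 0, 1, -36, -4, 0, 0, 0, 0, 1, -36, -4, 0, 0, 0, 0, 1, -36, -4, 0, 0, 0, 0, 1, -36, -4, 0, 0, 0, 0, 1, -36, -4, 0, 0, 0, 0, 1, -36, -4, 0, 0, 0, 0, 1, -36, -4, 0, 0, 0, 0, 1, -36, -4, 0, 0, 0, 0, 0, 0, 0, 0, 0, 0, 0, 0, 0, 0, 0, 0, 0, 0]
}}

```text
time: 2.6
eef_pos: [0.5468, -0.2469, 0.246]
tcp_rot: [0.684, 0.729, 0.0, -0.001]
contact_force: [-0.0, 0.2, -0.5]
opening: -0.003
finger_force: 0.0
```

Run:
```python
from h import *
snap('wrist','w2');s=ctrl.get_state();print(s['eef_pos'],s['tcp_rot'],s['opening'],s['contact_force'])
```

```text
[ 0.54704981 -0.24619874  0.2463729 ] [ 6.83792311e-01  7.29676418e-01  1.32995605e-04 -6.18767277e-04] 0.0025765236369840816 [-0.25791917  0.1196352  -0.12774593]
```

View pics/w2.png

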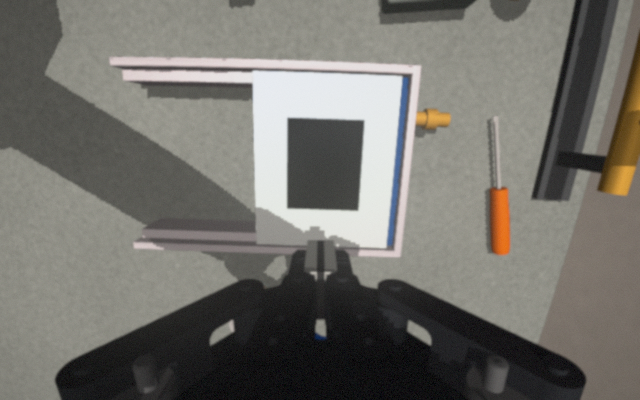

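The chamber is fully in view: cover patch corners at (288,118), (364,121), (358,210) and (287,208), and the guide corner at (420,66).

Run:
```python
from h import *
np.set_printoptions(suppress=True,precision=4)
def go(n,M,px,z): print(n,*fit(M,[pt('w2',*p,z) for p in px]))
go('patch',[(-.045,.055),(.045,.055),(.045,-.055),(-.045,-.055)],[(288,118),(364,121),(358,210),(287,208)],.06)
go('ch',[(-.255,.117),(.098,.117),(.098,-.117),(-.255,-.117)],[(110,58),(420,66),(400,256),(134,247)],.062)
```

```text
patch [ 0.5503 -0.2271] 1.5865998969307016 [0.0008 0.001  0.001  0.0005]
ch [ 0.5569 -0.2261] 1.727349555201886 [0.0025 0.0022 0.0019 0.0021]
```

{"op": "move_arm", "data": {
  "plan": [10, 7, -40, 0, 0, 0, 0, 10, 7, -45, 0, 0, 0, 0, 10, 6, -45, 0, 0, 0, 0, 0, 0, -35, 0, 0, 0, 0, 0, 0, -12, 0, 0, 0, 0, 0, 0, -5, 0, 0, 0, 0, 0, 0, -2, 0, 0, 0, 0, 0, 0, -2, 0, 0, 0, 0, 0, 0, 0, 0, 0, 0, 0]
}}

```text
time: 3.55
eef_pos: [0.5783, -0.2275, 0.0629]
tcp_rot: [0.684, 0.73, 0.0, 0.002]
contact_force: [0.1, -0.0, 0.3]
opening: 0.002
finger_force: 0.0
```

{"op": "move_arm", "data": {
  "plan": [0, 0, -2, 0, 0, 0, 0, 0, 0, -1, 0, 0, 0, 0, 0, 0, -1, 0, 0, 0, 0, 0, 0, 0, 0, 0, 0, 0]
}}

```text
time: 3.95
eef_pos: [0.5771, -0.2267, 0.0567]
tcp_rot: [0.684, 0.73, -0.0, -0.0]
contact_force: [-0.9, 0.1, 0.1]
opening: -0.003
finger_force: 0.0
```

{"op": "move_arm", "data": {
  "plan": [0, 0, -1, 0, 0, 0, 0, 0, 0, -1, 0, 0, 0, 0, 0, 0, 0, 0, 0, 0, 0]
}}

```text
time: 4.25
eef_pos: [0.5771, -0.2267, 0.0546]
tcp_rot: [0.684, 0.73, -0.0, -0.0]
contact_force: [-0.6, 0.5, -1.0]
opening: -0.001
finger_force: 0.0
```

{"op": "move_arm", "data": {
  "plan": [0, 0, -1.5, 0, 0, 0, 0, 0, 0, -1.5, 0, 0, 0, 0, 0, 0, 0, 0, 0, 0, 0]
}}

```text
time: 4.55
eef_pos: [0.577, -0.2266, 0.0514]
tcp_rot: [0.684, 0.73, -0.0, -0.0]
contact_force: [0.4, 0.2, 0.2]
opening: 0.0
finger_force: 0.0
```

Run:
```python
from h import *
snap('side','s2');p=proj('s2',ctrl.get_state()['eef_pos']);print(p,proj('s2',[.577,-.2266,.06]))
up('s2',(250,140,450,300),4)
```

```text
[355.7 225.9] [355.8 224.1]
```

View pics/s2_c.png

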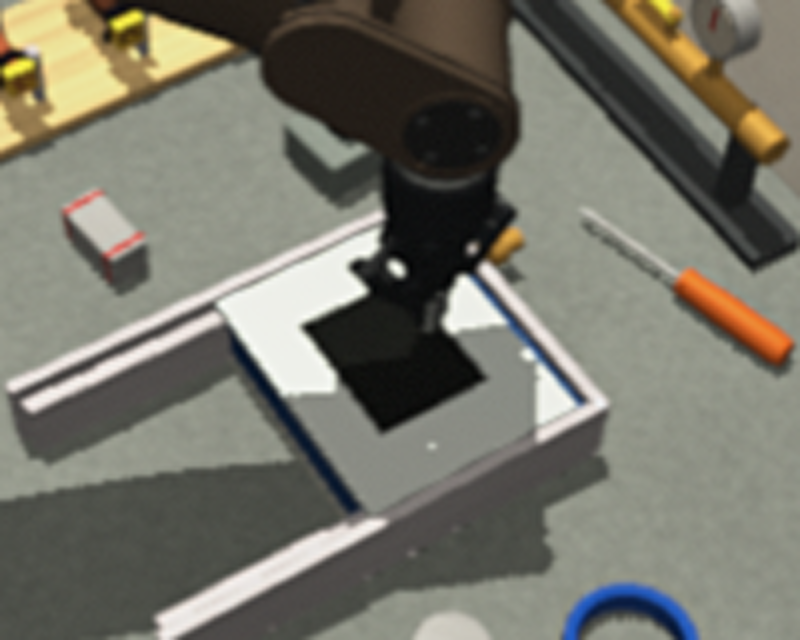

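The shut tips at crop (432,330) look just above the patch, so I'll keep lowering gently.

{"op": "move_arm", "data": {
  "plan": [0, 0, -1, 0, 0, 0, 0, 0, 0, -1, 0, 0, 0, 0, 0, 0, 0, 0, 0, 0, 0]
}}

```text
time: 4.9
eef_pos: [0.5771, -0.2267, 0.0496]
tcp_rot: [0.684, 0.73, -0.0, -0.0]
contact_force: [0.2, -0.3, 0.2]
opening: -0.003
finger_force: 0.0
```

{"op": "move_arm", "data": {
  "plan": [0, 0, -1, 0, 0, 0, 0, 0, 0, -1, 0, 0, 0, 0, 0, 0, 0, 0, 0, 0, 0]
}}

```text
time: 5.2
eef_pos: [0.5771, -0.2267, 0.0476]
tcp_rot: [0.684, 0.73, -0.0, -0.0]
contact_force: [0.5, -0.1, 0.2]
opening: 0.0
finger_force: 0.0
```

Run:
```python
from h import *
d=np.load('pics/w2.npz')
p=np.array([0.54704981,-0.24619874,0.2463729])
for dz in (-.01,0,.01,.02): print(dz,proj('w2',p+[0,0,dz]))
snap('wrist','w3');up('w3',(220,100,420,250),4)
p=ctrl.get_state()['eef_pos']; print(proj('w3',p),proj('w3',p+[0,0,.012]))
```

```text
-0.01 [320.6 230.3]
0 [320.6 235.8]
0.01 [320.6 241.9]
0.02 [320.6 248.8]
[320.3 236.8] [320.3 244.3]
```

View pics/w3_c.png

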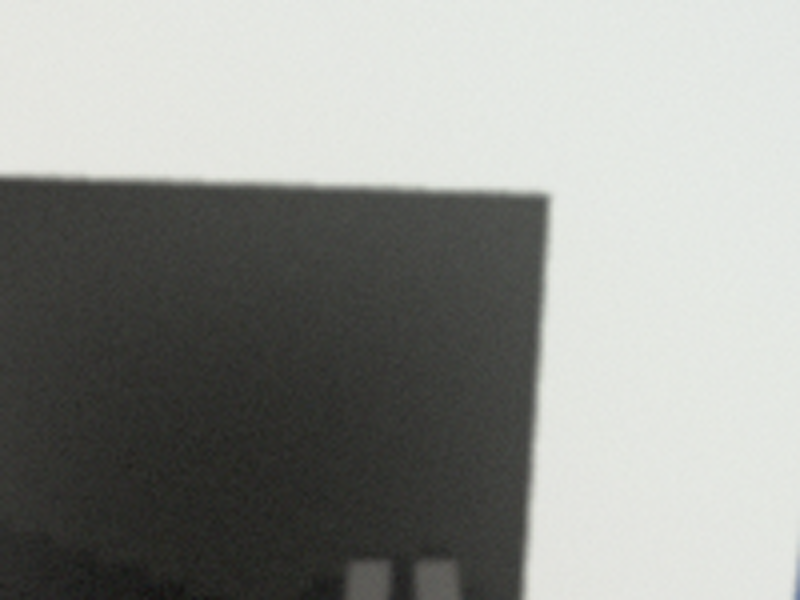

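Run:
```python
from h import *
for z in (.04,.045,.05,.055,.06,.065): print(z,pt('w3',357,148.8,z),pt('w2',364,121,z),pt('s2',250+485/4,140+378/4,z),pt('w2',358,210,z))
print(ctrl.get_state()['eef_pos'],np.load('pics/w3.npz')['T'][:3,3])
```

```text
0.04 [ 0.5957 -0.1722  0.04  ] [ 0.596  -0.1712  0.04  ] [ 0.6048 -0.2675  0.04  ] [ 0.5994 -0.2855  0.04  ]
0.045 [ 0.5951 -0.1718  0.045 ] [ 0.5953 -0.1713  0.045 ] [ 0.6025 -0.2703  0.045 ] [ 0.5987 -0.2841  0.045 ]
0.05 [ 0.5945 -0.1715  0.05  ] [ 0.5946 -0.1714  0.05  ] [ 0.6002 -0.2731  0.05  ] [ 0.5979 -0.2827  0.05  ]
0.055 [ 0.5938 -0.1712  0.055 ] [ 0.5939 -0.1716  0.055 ] [ 0.5979 -0.2759  0.055 ] [ 0.5972 -0.2813  0.055 ]
0.06 [ 0.5932 -0.1708  0.06  ] [ 0.5932 -0.1717  0.06  ] [ 0.5955 -0.2788  0.06  ] [ 0.5964 -0.2799  0.06  ]
0.065 [ 0.5926 -0.1705  0.065 ] [ 0.5925 -0.1718  0.065 ] [ 0.5932 -0.2816  0.065 ] [ 0.5957 -0.2785  0.065 ]
[ 0.57718262 -0.22673922  0.04772392] [ 0.57293735 -0.16015098  0.21945635]
```

{"op": "move_arm", "data": {
  "plan": [0, 0, -1, 0, 0, 0, 0, 0, 0, -1, 0, 0, 0, 0, 0, 0, -1, 0, 0, 0, 0, 0, 0, 0, 0, 0, 0, 0]
}}

```text
time: 5.65
eef_pos: [0.5771, -0.2267, 0.0446]
tcp_rot: [0.684, 0.73, -0.0, -0.0]
contact_force: [0.3, 0.9, 1.2]
opening: -0.002
finger_force: 0.0
```

{"op": "move_arm", "data": {
  "plan": [0, 0, -1, 0, 0, 0, 0, 0, 0, -1, 0, 0, 0, 0, 0, 0, 0, 0, 0, 0, 0]
}}

```text
time: 5.95
eef_pos: [0.5771, -0.2267, 0.0426]
tcp_rot: [0.684, 0.73, -0.0, -0.0]
contact_force: [0.1, 0.1, -0.3]
opening: 0.0
finger_force: 0.0
```

{"op": "move_arm", "data": {
  "plan": [0, 0, -1, 0, 0, 0, 0, 0, 0, 0, 0, 0, 0, 0]
}}

```text
time: 6.15
eef_pos: [0.5771, -0.2267, 0.0417]
tcp_rot: [0.684, 0.73, -0.0, -0.0]
contact_force: [-0.2, 0.0, -0.3]
opening: 0.001
finger_force: 0.0
```

{"op": "move_arm", "data": {
  "plan": [0, 0, -1, 0, 0, 0, 0, 0, 0, 0, 0, 0, 0, 0]
}}

```text
time: 6.35
eef_pos: [0.5771, -0.2268, 0.0407]
tcp_rot: [0.684, 0.73, -0.0, -0.0]
contact_force: [-0.1, 0.0, 0.4]
opening: -0.001
finger_force: 0.0
```

{"op": "move_arm", "data": {
  "plan": [0, 0, -1, 0, 0, 0, 0, 0, 0, 0, 0, 0, 0, 0]
}}

```text
time: 6.55
eef_pos: [0.5771, -0.2267, 0.0396]
tcp_rot: [0.684, 0.73, -0.0, -0.0]
contact_force: [-0.3, -0.5, -0.6]
opening: -0.0
finger_force: 0.0
```

{"op": "move_arm", "data": {
  "plan": [0, 0, -1, 0, 0, 0, 0, 0, 0, 0, 0, 0, 0, 0]
}}

```text
time: 6.75
eef_pos: [0.5771, -0.2267, 0.0386]
tcp_rot: [0.684, 0.73, -0.0, -0.0]
contact_force: [0.8, -0.2, -0.8]
opening: -0.0
finger_force: 0.0
```

{"op": "move_arm", "data": {
  "plan": [0, 0, -1, 0, 0, 0, 0, 0, 0, 0, 0, 0, 0, 0]
}}

```text
time: 6.95
eef_pos: [0.5771, -0.2267, 0.0377]
tcp_rot: [0.684, 0.73, -0.0, -0.0]
contact_force: [0.2, -0.2, 0.4]
opening: 0.002
finger_force: 0.0
```

Run:
```python
from h import *
snap('side','s3');snap('wrist','w4')
a=cv2.imread('pics/w4.png')[90:250,230:410];b=cv2.imread('pics/s3.png')[180:260,310:410]
cv2.imwrite('pics/cmp.png',np.hstack([cv2.resize(a,(440,391)),cv2.resize(b,(340,391))[:, :340]]))
for z in (.04,.06): print(proj('s3',[.577,-.2266,z]))
```

```text
[355.5 228.3]
[355.8 224.1]
```

View pics/cmp.png

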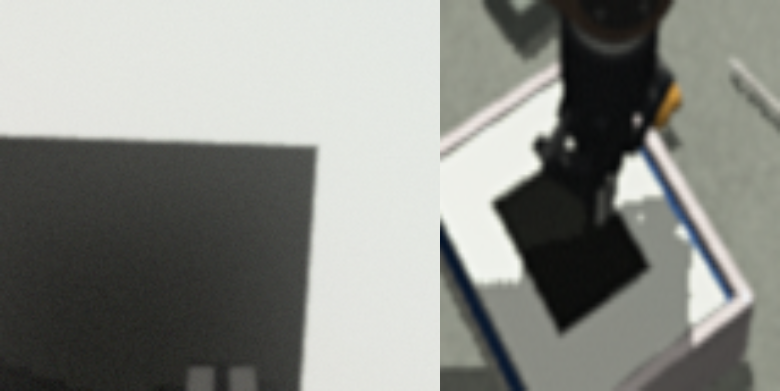

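{"op": "move_arm", "data": {
  "plan": [0, 0, -1, 0, 0, 0, 0, 0, 0, 0, 0, 0, 0, 0]
}}

```text
time: 7.25
eef_pos: [0.5771, -0.2267, 0.0367]
tcp_rot: [0.684, 0.73, -0.0, -0.0]
contact_force: [-0.1, 0.2, 0.7]
opening: 0.002
finger_force: 0.0
```

{"op": "move_arm", "data": {
  "plan": [0, 0, -1, 0, 0, 0, 0, 0, 0, 0, 0, 0, 0, 0]
}}

```text
time: 7.45
eef_pos: [0.5772, -0.2267, 0.0357]
tcp_rot: [0.684, 0.73, -0.0, -0.0]
contact_force: [-0.8, 0.7, 0.1]
opening: 0.001
finger_force: 0.0
```

{"op": "move_arm", "data": {
  "plan": [0, 0, -1, 0, 0, 0, 0, 0, 0, 0, 0, 0, 0, 0]
}}

```text
time: 7.65
eef_pos: [0.5772, -0.2267, 0.0347]
tcp_rot: [0.684, 0.73, -0.0, -0.0]
contact_force: [-1.3, -0.9, 0.6]
opening: 0.003
finger_force: 0.0
```

{"op": "move_arm", "data": {
  "plan": [0, 0, -1, 0, 0, 0, 0, 0, 0, 0, 0, 0, 0, 0]
}}

```text
time: 7.85
eef_pos: [0.5772, -0.2267, 0.0337]
tcp_rot: [0.684, 0.73, -0.0, -0.0]
contact_force: [-1.3, 0.6, 0.6]
opening: -0.001
finger_force: 0.0
```

{"op": "move_arm", "data": {
  "plan": [0, 0, -1, 0, 0, 0, 0, 0, 0, 0, 0, 0, 0, 0]
}}

```text
time: 8.05
eef_pos: [0.5771, -0.2267, 0.0327]
tcp_rot: [0.684, 0.73, -0.0, -0.0]
contact_force: [0.4, -0.2, 0.1]
opening: 0.002
finger_force: 0.0
```

{"op": "move_arm", "data": {
  "plan": [0, 0, -1, 0, 0, 0, 0, 0, 0, 0, 0, 0, 0, 0]
}}

```text
time: 8.25
eef_pos: [0.5771, -0.2267, 0.0317]
tcp_rot: [0.684, 0.73, -0.0, -0.0]
contact_force: [-0.7, 0.2, -0.2]
opening: -0.0
finger_force: 0.0
```

{"op": "move_arm", "data": {
  "plan": [0, 0, -1, 0, 0, 0, 0, 0, 0, 0, 0, 0, 0, 0]
}}

```text
time: 8.45
eef_pos: [0.5775, -0.2268, 0.0316]
tcp_rot: [0.684, 0.73, 0.0, 0.0]
contact_force: [-0.8, 0.8, 3.7]
opening: 0.001
finger_force: 2.1
```

{"op": "move_arm", "data": {
  "plan": [0, 0, -1, 0, 0, 0, 0, 0, 0, -0.5, 0, 0, 0, 0, -3, 0, 0, 0, 0, 0, 0, -5, 0, 0, 0, 0, 0, 0, -5, 0, 0, 0, 0, 0, 0]
}}

```text
time: 8.95
eef_pos: [0.5666, -0.2273, 0.0315]
tcp_rot: [0.684, 0.73, 0.001, 0.003]
contact_force: [1.6, 1.0, 6.4]
opening: -0.001
finger_force: 3.1
```

{"op": "move_arm", "data": {
  "plan": [-5, 0, -0.7, 0, 0, 0, 0, -10, -0.3, 0, 0, 0, 0, 0, -10, -0.3, 0, 0, 0, 0, 0, -10, -0.3, 0, 0, 0, 0, 0, -10, -0.3, 0, 0, 0, 0, 0, -10, -0.3, 0, 0, 0, 0, 0, -10, -0.3, 0, 0, 0, 0, 0]
}}

```text
time: 9.65
eef_pos: [0.5019, -0.2295, 0.0315]
tcp_rot: [0.684, 0.729, 0.001, 0.003]
contact_force: [2.2, 2.7, 9.5]
opening: -0.003
finger_force: 4.7
```

{"op": "move_arm", "data": {
  "plan": [-10, -0.3, 0, 0, 0, 0, 0, -10, -0.3, 0, 0, 0, 0, 0, -10, -0.3, 0, 0, 0, 0, 0, -10, -0.3, 0, 0, 0, 0, 0, -10, -0.3, 0, 0, 0, 0, 0, -10, -0.3, 0, 0, 0, 0, 0, -10, -0.3, 0, 0, 0, 0, 0, -8, -0.3, 0, 0, 0, 0, 0, -6, 0, 0, 0, 0, 0, 0, -4, 0, 0, 0, 0, 0, 0, 0, 0, 0, 0, 0, 0, 0]
}}

```text
time: 10.75
eef_pos: [0.4142, -0.233, 0.0315]
tcp_rot: [0.684, 0.729, 0.001, 0.004]
contact_force: [3.0, 0.1, 8.4]
opening: 0.002
finger_force: 4.4
```

{"op": "move_arm", "data": {
  "plan": [0, 0, 30, 0, 0, 0, 0, 10, 0, 50, 0, 0, 0, 0, 10, 30, 50, 0, 0, 0, 20, 10, 40, 30, 0, 0, 0, 45, 10, 45, 0, 0, 0, 0, 45, 10, 45, 0, 0, 0, 0, 45, 0, 45, 0, 0, 0, 0, 45, -10, 45, 0, 0, 0, 0, 45, -10, 40, 0, 0, 0, 0, 45, -10, 20, 0, 0, 0, 0, 45, 0, 0, 0, 0, 0, 0, 45, 0, 0, 0, 0, 0, 0, 45]
}}

```text
time: 11.95
eef_pos: [0.4294, 0.0735, 0.1792]
tcp_rot: [0.683, 0.73, 0.0, 0.0]
contact_force: [0.2, -0.2, -0.2]
opening: 0.526
finger_force: 0.0
```

Run:
```python
from h import *
snap('side','s4');snap('wrist','w5');print(ctrl.get_state()['eef_pos'],ctrl.get_state()['opening'])
im=cv2.imread('pics/s4.png').astype(int)
# patch: dark inside chamber region
c=[proj('s4',[.385+a,-.232+b,.06]) for a,b in((-.045,-.055),(.045,-.055),(.045,.055),(-.045,.055))];print(c)
m=(im.max(2)<50).astype(np.uint8);m[:, :200]=0;m[:180]=0
n,l,st,ce=cv2.connectedComponentsWithStats(m);[print(st[i],ce[i],pt('s4',*ce[i],.06)) for i in range(1,n) if st[i][4]>150]
a=cv2.imread('pics/w5.png');b=cv2.resize(cv2.imread('pics/s4.png')[130:310,210:450],(320,240))
cv2.imwrite('pics/c5.png',np.vstack([a,np.hstack([b,np.zeros((240,320,3),np.uint8)])])[:600])
```

```text
[0.4297618  0.07272673 0.17933199] 0.5264666415151495
[array([291. , 275.7]), array([321.1, 261.4]), array([302.1, 232.3]), array([273.1, 245.3])]
[413 180  36  27 373] [432.61126005 190.78552279] [ 0.8488 -0.2338  0.06  ]
[312 198  78  45 513] [351.3625731  215.57309942] [ 0.5821 -0.1939  0.06  ]
[277 233  45  40 984] [299.07520325 252.29471545] [ 0.3918 -0.2323  0.06  ]
[ 437  317   66   64 1767] [463.80305603 357.11941143] [ 0.5923 -0.6818  0.06  ]
[345 373  49  27 374] [373.02406417 386.97058824] [ 0.3707 -0.6327  0.06  ]
```

View pics/c5.png

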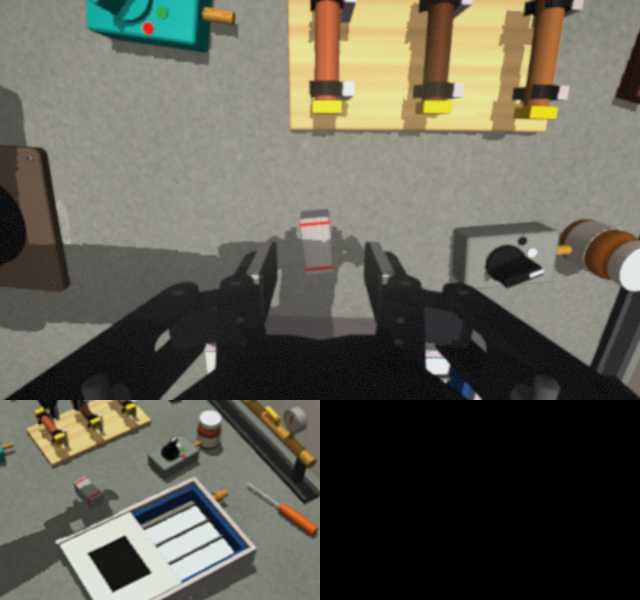

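Cover is open, with all three lanes visible. The red blank's near cap is at (327,106), dark at (437,106), brown at (541,112).

Run:
```python
from h import *
for c,w in [((327,106),(327,50)),((437,106),(440,50)),((541,112),(546,50))]: print(pt('w5',*c,.073),pt('w5',*w,.071))
print(pt('w5',290,131,.015),pt('w5',546,131,.015))
```

```text
[0.4305 0.1569 0.073 ] [0.4273 0.2036 0.071 ]
[0.5296 0.1638 0.073 ] [0.5258 0.2108 0.071 ]
[0.6278 0.1663 0.073 ] [0.6214 0.2193 0.071 ]
[0.3925 0.1315 0.015 ] [0.681 0.152 0.015]
```

{"op": "move_arm", "data": {
  "plan": [-1, 45, 0, 0, 0, 0, 45, -1, 45, -10, 0, 0, 0, 45, -1, 40, -20, 0, 0, 0, 45, 0, 6, -30, 0, 0, 0, 45, 0, 0, -30, 0, 0, 0, 45, 0, 0, -30, 0, 0, 0, 45, 0, 0, -20, 0, 0, 0, 45, 0, 0, -13, 0, 0, 0, 45, 0, 0, -4, 0, 0, 0, 45, 0, 0, 0, 0, 0, 0, 45, 0, 0, 0, 0, 0, 0, 45]
}}

```text
time: 13.15
eef_pos: [0.4276, 0.2096, 0.0235]
tcp_rot: [0.684, 0.729, 0.001, 0.001]
contact_force: [0.1, 0.4, -0.1]
opening: 0.526
finger_force: 0.0
```

Now close, then check the grip.

{"op": "move_arm", "data": {
  "plan": [0, 0, 0, 0, 0, 0, 15, 0, 0, 0, 0, 0, 0, 15, 0, 0, 0, 0, 0, 0, 15, 0, 0, 0, 0, 0, 0, 15, 0, 0, 0, 0, 0, 0, 15],
  "newtons": 50
}}

```text
time: 13.65
eef_pos: [0.427, 0.2098, 0.023]
tcp_rot: [0.684, 0.73, 0.001, 0.0]
contact_force: [-0.0, 0.1, 4.1]
opening: 0.237
finger_force: 48.8
```

Run:
```python
from h import *
snap('wrist','w6');a=cv2.imread('pics/w6.png');snap('side','s6');b=cv2.imread('pics/s6.png')[90:190,210:340]
cv2.imwrite('pics/c6.png',np.hstack([cv2.resize(a[0:330,160:480],(400,412)),cv2.resize(b,(400,308))[:, :400] if 0 else np.vstack([cv2.resize(b,(400,308)),np.zeros((104,400,3),np.uint8)])]))
```

```text
(no output)
```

View pics/c6.png

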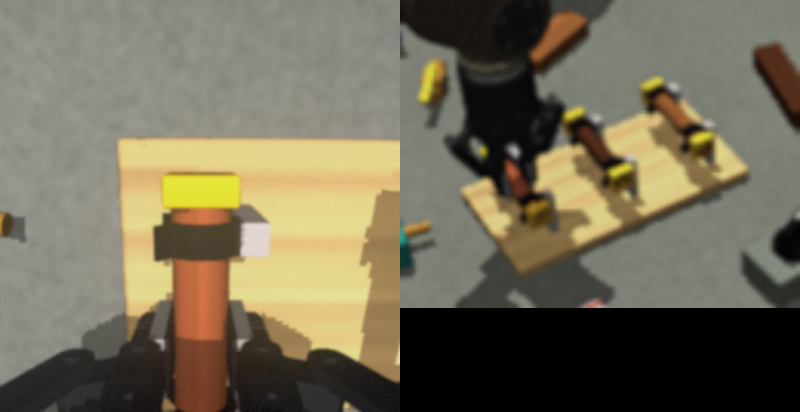

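{"op": "move_arm", "data": {
  "plan": [0, 0, 0, 0, 0, 0, 35, 0, 0, 0, 0, 0, 0, 35, 0, 0, -5, 0, 0, 0, 35, 0, 0, 0, 0, 0, 0, 15, 0, 0, 0, 0, 0, 0, 15, 0, 0, 0, 0, 0, 0, 15, 0, 0, 0, 0, 0, 0, 15]
}}

```text
time: 14.45
eef_pos: [0.4263, 0.2095, 0.0171]
tcp_rot: [0.684, 0.73, 0.0, 0.0]
contact_force: [3.0, -0.4, -3.0]
opening: 0.235
finger_force: 48.9
```

{"op": "move_arm", "data": {
  "plan": [0, 0, 0, 0, 0, 0, 30, 0, 0, 0, 0, 0, 0, 30, 0, 0, 6, 0, 0, 0, 30, 0, 0, 0, 0, 0, 0, 15, 0, 0, 0, 0, 0, 0, 15, 0, 0, 0, 0, 0, 0, 15, 0, 0, 0, 0, 0, 0, 15],
  "newtons": 80
}}

```text
time: 15.15
eef_pos: [0.4269, 0.2098, 0.024]
tcp_rot: [0.684, 0.73, 0.001, 0.0]
contact_force: [0.1, -0.5, 4.4]
opening: 0.222
finger_force: 78.6
```

{"op": "move_arm", "data": {
  "plan": [-4, 0, 0, 0, 0, 0, 15, -4, 0, 0, 0, 0, 0, 15, -4, 0, 0, 0, 0, 0, 15, -4, -1, 0, 0, 0, 0, 15, -5, 0, 0, 0, 0, 0, 15, -6, -1, 0, 0, 0, 0, 15, -6, 0, 0, 0, 0, 0, 15, -2, 0, 0, 0, 0, 0, 15, 0, 0, 0, 0, 0, 0, 15]
}}

```text
time: 16.05
eef_pos: [0.3908, 0.2076, 0.0232]
tcp_rot: [0.684, 0.73, -0.0, -0.0]
contact_force: [-0.0, 0.8, -1.4]
opening: 0.223
finger_force: 78.5
```

{"op": "move_arm", "data": {
  "plan": [0, 0, 30, 0, 0, 0, 15, 0, 0, 45, 0, 0, 0, 15, 5, -10, 45, 0, 0, -4, 15, 15, -35, 20, 0, 0, -8, 15, 15, -40, 0, 0, 0, -8, 15, 15, -40, 0, 0, 0, -8, 15, 15, -40, 0, 0, 0, -8, 15, 15, -40, 0, 0, 0, -8, 15, 15, -40, 0, 0, 0, -8, 15, 15, -40, 0, 0, 0, -8, 15, 15, -40, 0, 0, 0, -8, 15, 15, -40, 0, 0, 0, -8, 15]
}}

```text
time: 17.25
eef_pos: [0.5318, -0.1594, 0.1633]
tcp_rot: [0.989, 0.151, 0.0, 0.0]
contact_force: [-0.4, 0.9, 0.1]
opening: 0.219
finger_force: 78.6
```

{"op": "move_arm", "data": {
  "plan": [15, -40, 0, 0, 0, -8, 15, 10, -40, 0, 0, 0, -8, 15, 5, -30, 0, 0, 0, -7.5, 15, 0, -20, 0, 0, 0, 0, 15, 0, 0, 0, 0, 0, 0, 15, 0, 0, 0, 0, 0, 0, 15]
}}

```text
time: 17.85
eef_pos: [0.5609, -0.2868, 0.1629]
tcp_rot: [0.999, -0.05, -0.0, -0.001]
contact_force: [0.2, -0.1, -1.0]
opening: 0.224
finger_force: 78.6
```

{"op": "move_arm", "data": {
  "plan": [-6, 12, -40, 0, 0, 7.5, 15, 0, 0, -40, 0, 0, 0, 15, 0, 0, -40, 0, 0, 0, 15, 0, 0, -25, 0, 0, 0, 15, 0, 0, -15, 0, 0, 0, 15, 0, 0, -8, 0, 0, 0, 15, 0, 0, -4, 0, 0, 0, 15, 0, 0, 0, 0, 0, 0, 15]
}}

```text
time: 18.65
eef_pos: [0.5561, -0.2756, -0.0077]
tcp_rot: [1.0, 0.015, 0.001, 0.0]
contact_force: [-0.5, 0.5, -0.1]
opening: 0.224
finger_force: 78.6
```

{"op": "move_arm", "data": {
  "plan": [0, 0, -2, 0, 0, 0, 15, 0, 0, -2, 0, 0, 0, 15, 0, 0, -1, 0, 0, 0, 15, 0, 0, 0, 0, 0, 0, 15]
}}

```text
time: 19.05
eef_pos: [0.5553, -0.2755, -0.0135]
tcp_rot: [1.0, 0.015, 0.0, 0.0]
contact_force: [-0.7, 0.3, -0.3]
opening: 0.227
finger_force: 78.6
```

{"op": "move_arm", "data": {
  "plan": [0, 0, -1, 0, 0, 0, 15, 0, 0, -1, 0, 0, 0, 15, 0, 0, 0, 0, 0, 0, 15]
}}

```text
time: 19.35
eef_pos: [0.5554, -0.2756, -0.0139]
tcp_rot: [1.0, 0.015, -0.0, -0.0]
contact_force: [-4.8, 0.9, 6.7]
opening: 0.222
finger_force: 79.8
```

{"op": "move_arm", "data": {
  "plan": [0, 0, 1, 0, 0, 0, 33, 0, 0, 0, 0, 0, 0, 33, 0, 0, 0, 0, 0, 0, 33, 0, 0, 0, 0, 0, 0, 33, 0, 0, 10, 0, 0, 0, 33, 0, 0, 40, 0, 0, 0, 33, 0, 0, 50, 0, 0, 0, 33, 0, 0, 50, 0, 0, 0, 40, 0, 0, 30, 0, 0, 0, 45, 0, 0, 0, 0, 0, 0, 45]
}}

```text
time: 20.35
eef_pos: [0.5587, -0.2773, 0.1733]
tcp_rot: [1.0, 0.015, 0.005, 0.004]
contact_force: [-0.0, -0.4, 0.0]
opening: 0.526
finger_force: 0.0
```

Run:
```python
from h import *
snap('wrist','w7');print(ctrl.get_state()['eef_pos'])
im=cv2.imread('pics/w7.png').astype(int)
m=((im[:,:,1]>130)&(im[:,:,0]<70)&(im[:,:,2]>130)).astype(np.uint8)
n,l,st,ce=cv2.connectedComponentsWithStats(m);[print(st[i],ce[i],pt('w7',*ce[i],.034)) for i in range(1,n) if st[i][4]>20]
```

```text
[ 0.55713047 -0.27627676  0.16960806]
[ 31   2  11  24 120] [36.2   13.625] [0.7284 0.0049 0.034 ]
[195  42  18  49 452] [204.03761062  64.80309735] [ 0.6817 -0.1603  0.034 ]
```

```bash
cat >> h.py <<'E'
def yel(fn,cam='side',z=.034,box=(.43,.68,-.36,-.1)):
    snap(cam,fn);im=cv2.imread('pics/'+fn+'.png');h=cv2.cvtColor(im,cv2.COLOR_BGR2HSV)
    m=cv2.inRange(h,(20,130,60),(36,255,255));n,l,st,ce=cv2.connectedComponentsWithStats(m)
    for i in range(1,n):
        p=pt(fn,*ce[i],z)
        if st[i][4]>5 and box[0]<p[0]<box[1] and box[2]<p[1]<box[3]: print(st[i],p)
E
python3 - <<'E'
from h import *
yel('s7')
yel('c7','scene')
print([proj('s7',[.554+a,-.2745,.034]) for a in(-.0545,.0545)])
E
```

```text
[371 234   7  11  32] [ 0.6082 -0.2788  0.034 ]
[338 250   9  11  56] [ 0.5005 -0.2826  0.034 ]
[292 187   6  10  26] [ 0.5064 -0.2625  0.034 ]
[264 196   6   9  30] [ 0.614  -0.2606  0.034 ]
[array([340.8, 252.6]), array([373.5, 236.9])]
```

{"op": "move_arm", "data": {
  "plan": [-2, 40, 0, 0, 0, 7.7, 45, -2, 41, 0, 0, 0, 7.7, 45, -2, 41, 0, 0, 0, 7.7, 45, -2, 41, 0, 0, 0, 7.7, 45, -2, 41, 0, 0, 0, 7.7, 45, -3, 41, 0, 0, 0, 7.7, 45, -3, 41, 0, 0, 0, 7.7, 45, -3, 41, 0, 0, 0, 7.7, 45, -3, 41, 0, 0, 0, 7.7, 45, -3, 41, 0, 0, 0, 7.7, 45, -3, 41, 0, 0, 0, 7.7, 45, -2, 41, 0, 0, 0, 7.7, 45]
}}

```text
time: 21.7
eef_pos: [0.5232, 0.217, 0.1625]
tcp_rot: [0.679, 0.734, -0.002, -0.002]
contact_force: [0.6, 0.3, 0.6]
opening: 0.53
finger_force: 0.0
```

{"op": "move_arm", "data": {
  "plan": [0, 0, 0, 0, 0, 0, 45, 0, 0, 0, 0, 0, 0, 45]
}}

```text
time: 21.9
eef_pos: [0.5237, 0.2161, 0.1629]
tcp_rot: [0.681, 0.733, -0.002, -0.001]
contact_force: [-0.1, -0.8, 0.4]
opening: 0.527
finger_force: 0.0
```

{"op": "move_arm", "data": {
  "plan": [3, 0, -40, 0, 0, 0, 45, 0, 0, -40, 0, 0, 0, 45, 0, 0, -35, 0, 0, 0, 45, 0, 0, -18, 0, 0, 0, 45, 0, 0, -6, 0, 0, 0, 45, 0, 0, 0, 0, 0, 0, 45, 0, 0, 0, 0, 0, 0, 15, 0, 0, 0, 0, 0, 0, 15, 0, 0, 0, 0, 0, 0, 15, 0, 0, 0, 0, 0, 0, 15, 0, 0, 0, 0, 0, 0, 15]
}}

```text
time: 23.0
eef_pos: [0.5268, 0.2152, 0.0273]
tcp_rot: [0.681, 0.732, -0.002, -0.001]
contact_force: [-4.7, -1.3, 1.6]
opening: 0.218
finger_force: 78.2
```

{"op": "move_arm", "data": {
  "plan": [0, 0, 0, 0, 0, 0, 32, 0, 0, 0, 0, 0, 0, 32, 0, 0, -4, 0, 0, 0, 32, 0, 0, 0, 0, 0, 0, 15, 0, 0, 0, 0, 0, 0, 15, 0, 0, 0, 0, 0, 0, 15, 0, 0, 0, 0, 0, 0, 15]
}}

```text
time: 23.7
eef_pos: [0.5267, 0.2155, 0.0218]
tcp_rot: [0.681, 0.732, -0.002, -0.001]
contact_force: [-5.4, -0.3, 2.8]
opening: 0.227
finger_force: 78.2
```

{"op": "move_arm", "data": {
  "plan": [-4, 0, 0, 0, 0, 0, 15, -4, 0, 0, 0, 0, 0, 15, -4, 0, 0, 0, 0, 0, 15, -4, -1, 0, 0, 0, 0, 15, -5, 0, 0, 0, 0, 0, 15, -6, -1, 0, 0, 0, 0, 15, -6, 0, 0, 0, 0, 0, 15, -3, -1, 0, 0, 0, 0, 15, 0, 0, 0, 0, 0, 0, 15]
}}

```text
time: 24.6
eef_pos: [0.4917, 0.2125, 0.0222]
tcp_rot: [0.681, 0.732, -0.0, -0.0]
contact_force: [-0.0, 0.9, -1.8]
opening: 0.228
finger_force: 78.6
```

{"op": "move_arm", "data": {
  "plan": [0, 0, 30, 0, 0, 0, 15, 0, 0, 45, 0, 0, 0, 15, 0, 0, 45, 0, 0, 0, 15, 6, -40, 20, 0, 0, -8, 15, 6, -40, 0, 0, 0, -8, 15, 6, -40, 0, 0, 0, -8, 15, 6, -40, 0, 0, 0, -8, 15, 6, -40, 0, 0, 0, -8, 15, 6, -40, 0, 0, 0, -8, 15, 6, -40, 0, 0, 0, -8, 15, 6, -40, 0, 0, 0, -8, 15, 6, -40, 0, 0, 0, -8, 15]
}}

```text
time: 25.8
eef_pos: [0.5465, -0.1493, 0.1625]
tcp_rot: [0.982, 0.189, 0.0, 0.0]
contact_force: [-0.2, 1.4, -1.2]
opening: 0.226
finger_force: 78.7
```

{"op": "move_arm", "data": {
  "plan": [4, -40, 0, 0, 0, -8, 15, 4, -39, 0, 0, 0, -8, 15, 0, 0, 0, 0, 0, -4.4, 15, 0, 0, 0, 0, 0, 0, 15, 0, 0, 0, 0, 0, 0, 15]
}}

```text
time: 26.3
eef_pos: [0.5542, -0.2261, 0.1621]
tcp_rot: [1.0, 0.016, -0.0, -0.0]
contact_force: [-0.1, -0.1, -0.4]
opening: 0.229
finger_force: 78.7
```

{"op": "move_arm", "data": {
  "plan": [0, 0, -45, 0, 0, 0, 15, 0, 0, -45, 0, 0, 0, 15, 0, 0, -40, 0, 0, 0, 15, 0, 0, -25, 0, 0, 0, 15, 0, 0, -12, 0, 0, 0, 15, 0, 0, -5, 0, 0, 0, 15, 0, 0, -2, 0, 0, 0, 15, 0, 0, -1, 0, 0, 0, 15, 0, 0, 0, 0, 0, 0, 15]
}}

```text
time: 27.2
eef_pos: [0.5554, -0.227, -0.011]
tcp_rot: [1.0, 0.015, 0.001, 0.001]
contact_force: [0.6, -0.6, -0.6]
opening: 0.225
finger_force: 78.7
```

{"op": "move_arm", "data": {
  "plan": [0, 0, -2, 0, 0, 0, 15, 0, 0, -1, 0, 0, 0, 15, 0, 0, 0, 0, 0, 0, 15, 0, 0, 0, 0, 0, 0, 33, 0, 0, 0, 0, 0, 0, 33, 0, 0, 0, 0, 0, 0, 33, 0, 0, 0, 0, 0, 0, 33, 0, 0, 12, 0, 0, 0, 33, 0, 0, 40, 0, 0, 0, 33, 0, 0, 50, 0, 0, 0, 33, 0, 0, 50, 0, 0, 0, 45, 0, 0, 30, 0, 0, 0, 45]
}}

```text
time: 28.4
eef_pos: [0.5561, -0.2274, 0.1726]
tcp_rot: [1.0, 0.015, 0.003, 0.002]
contact_force: [0.6, -0.2, -0.4]
opening: 0.526
finger_force: 0.0
```

Run:
```python
from h import *
yel('s8');print(ctrl.get_state()['eef_pos'])
print([proj('s8',[.554+a,-.2265+b,.034]) for a in(-.0545,.0545) for b in(-.05,0)])
```

```text
[362 221   7  12  36] [ 0.6077 -0.2302  0.034 ]
[371 234   7  11  32] [ 0.6082 -0.2788  0.034 ]
[330 237   8  11  55] [ 0.5004 -0.2336  0.034 ]
[339 250   7  11  49] [ 0.4998 -0.2829  0.034 ]
[ 0.55832262 -0.22869696  0.17766935]
[array([341.1, 253.1]), array([332.2, 240.3]), array([373.9, 237.4]), array([364.5, 225.2])]
```

{"op": "move_arm", "data": {
  "plan": [5, 37, 0, 0, 0, 7.7, 45, 6, 38, 0, 0, 0, 7.7, 45, 6, 38, 0, 0, 0, 7.7, 45, 6, 38, 0, 0, 0, 7.7, 45, 6, 38, 0, 0, 0, 7.7, 45, 6, 38, 0, 0, 0, 7.7, 45, 6, 38, 0, 0, 0, 7.7, 45, 6, 38, 0, 0, 0, 7.7, 45, 6, 38, 0, 0, 0, 7.7, 45, 6, 38, 0, 0, 0, 7.7, 45, 6, 38, 0, 0, 0, 7.7, 45, 6, 38, 0, 0, 0, 7.7, 45]
}}

```text
time: 29.65
eef_pos: [0.6253, 0.2302, 0.167]
tcp_rot: [0.679, 0.734, 0.0, 0.0]
contact_force: [0.7, -1.0, -0.3]
opening: 0.526
finger_force: 0.0
```

{"op": "move_arm", "data": {
  "plan": [0, 0, 0, 0, 0, 0, 45, 0, 0, 0, 0, 0, 0, 45]
}}

```text
time: 29.85
eef_pos: [0.625, 0.2293, 0.1665]
tcp_rot: [0.681, 0.732, -0.0, 0.0]
contact_force: [-0.3, -0.1, -0.2]
opening: 0.527
finger_force: 0.0
```

{"op": "move_arm", "data": {
  "plan": [1, -6, -40, 0, 0, 0, 45, 0, 0, -40, 0, 0, 0, 45, 0, 0, -38, 0, 0, 0, 45, 0, 0, -18, 0, 0, 0, 45, 0, 0, -8, 0, 0, 0, 45, 0, 0, 0, 0, 0, 0, 45, 0, 0, 0, 0, 0, 0, 15, 0, 0, 0, 0, 0, 0, 15, 0, 0, 0, 0, 0, 0, 15, 0, 0, 0, 0, 0, 0, 15, 0, 0, 0, 0, 0, 0, 15]
}}

```text
time: 30.95
eef_pos: [0.6266, 0.2228, 0.0245]
tcp_rot: [0.681, 0.732, 0.0, 0.0]
contact_force: [-4.3, -1.8, 6.4]
opening: 0.225
finger_force: 78.4
```

{"op": "move_arm", "data": {
  "plan": [-4, 0, 0, 0, 0, 0, 15, -4, 0, 0, 0, 0, 0, 15, -4, 0, 0, 0, 0, 0, 15, -4, -1, 0, 0, 0, 0, 15, -5, 0, 0, 0, 0, 0, 15, -6, -1, 0, 0, 0, 0, 15, -6, 0, 0, 0, 0, 0, 15, -3, -1, 0, 0, 0, 0, 15, 0, 0, 0, 0, 0, 0, 15]
}}

```text
time: 31.85
eef_pos: [0.5895, 0.2195, 0.0219]
tcp_rot: [0.681, 0.732, -0.0, -0.0]
contact_force: [0.3, -0.0, -1.3]
opening: 0.228
finger_force: 78.7
```

{"op": "move_arm", "data": {
  "plan": [0, 0, 30, 0, 0, 0, 15, 0, 0, 45, 0, 0, 0, 15, 0, 0, 45, 0, 0, 0, 15, -4, -40, 20, 0, 0, -8, 15, -4, -40, 0, 0, 0, -8, 15, -4, -40, 0, 0, 0, -8, 15, -4, -40, 0, 0, 0, -8, 15, -4, -40, 0, 0, 0, -8, 15, -4, -40, 0, 0, 0, -8, 15, -4, -40, 0, 0, 0, -8, 15, -4, -40, 0, 0, 0, -8, 15, -4, -40, 0, 0, 0, -8, 15]
}}

```text
time: 33.05
eef_pos: [0.5541, -0.1422, 0.1625]
tcp_rot: [0.982, 0.189, 0.0, 0.0]
contact_force: [0.7, 0.2, -1.3]
opening: 0.221
finger_force: 78.5
```

{"op": "move_arm", "data": {
  "plan": [-2, -36, 0, 0, 0, -8, 15, 0, 0, 0, 0, 0, -8, 15, 0, 0, 0, 0, 0, -4.4, 15, 0, 0, 0, 0, 0, 0, 15, 0, 0, 0, 0, 0, 0, 15]
}}

```text
time: 33.55
eef_pos: [0.5523, -0.1764, 0.1623]
tcp_rot: [1.0, 0.016, 0.0, 0.0]
contact_force: [1.5, 0.0, -0.6]
opening: 0.222
finger_force: 78.6
```

{"op": "move_arm", "data": {
  "plan": [0, 0, -45, 0, 0, 0, 15, 0, 0, -45, 0, 0, 0, 15, 0, 0, -40, 0, 0, 0, 15, 0, 0, -25, 0, 0, 0, 15, 0, 0, -12, 0, 0, 0, 15, 0, 0, -5, 0, 0, 0, 15, 0, 0, -2, 0, 0, 0, 15, 0, 0, -1, 0, 0, 0, 15, 0, 0, 0, 0, 0, 0, 15]
}}

```text
time: 34.45
eef_pos: [0.5535, -0.177, -0.0111]
tcp_rot: [1.0, 0.015, 0.001, 0.001]
contact_force: [0.9, -0.8, -1.9]
opening: 0.222
finger_force: 78.6
```

{"op": "move_arm", "data": {
  "plan": [0, 0, -2, 0, 0, 0, 15, 0, 0, -1, 0, 0, 0, 15, 0, 0, 0, 0, 0, 0, 15]
}}

```text
time: 34.75
eef_pos: [0.5534, -0.177, -0.0135]
tcp_rot: [1.0, 0.015, 0.001, 0.0]
contact_force: [-2.1, 0.6, 6.5]
opening: 0.225
finger_force: 79.6
```

{"op": "move_arm", "data": {
  "plan": [0, 0, 1, 0, 0, 0, 33, 0, 0, 0, 0, 0, 0, 33, 0, 0, 0, 0, 0, 0, 33, 0, 0, 0, 0, 0, 0, 33, 0, 0, 12, 0, 0, 0, 33, 0, 0, 40, 0, 0, 0, 33, 0, 0, 50, 0, 0, 0, 33, 0, 0, 30, 0, 0, 0, 33, 0, 0, 0, 0, 0, 0, 0]
}}

```text
time: 35.65
eef_pos: [0.5563, -0.1788, 0.125]
tcp_rot: [1.0, 0.015, 0.006, 0.003]
contact_force: [-0.1, -0.1, -0.7]
opening: 0.229
finger_force: 0.0
```

Run:
```python
from h import *
yel('s9');print(ctrl.get_state()['eef_pos'])
cv2.imwrite('pics/s9_c.png',cv2.resize(cv2.imread('pics/s9.png')[120:320,210:460],(750,600)))
```

```text
[352 211   6  11  33] [ 0.6022 -0.1815  0.034 ]
[362 221   7  12  36] [ 0.6077 -0.2302  0.034 ]
[320 225   8  12  53] [ 0.4954 -0.1838  0.034 ]
[371 234   7  11  33] [ 0.6082 -0.2777  0.034 ]
[330 237   8  12  52] [ 0.4996 -0.234   0.034 ]
[338 250   9  11  57] [ 0.5007 -0.282   0.034 ]
[ 0.55444688 -0.17780552  0.1216453 ]
```

View pics/s9_c.png

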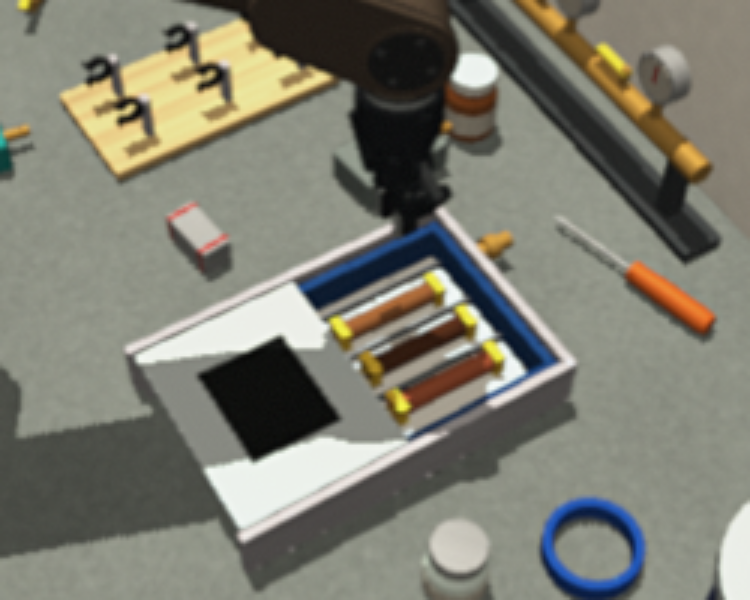

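The crop shows the three blanks flat, one per lane, at (388,310), (420,342) and (447,377). Now to shut the cover.

{"op": "move_arm", "data": {
  "plan": [-16, -6, 0, 0, 0, 8, 0, -16, -6, 0, 0, 0, 8, 0, -16, -6, 0, 0, 0, 8, 0, -16, -7, 0, 0, 0, 8, 0, -16, -7, 0, 0, 0, 8, 0, -16, -7, 0, 0, 0, 8, 0, -16, -7, 0, 0, 0, 8, 0, -16, -7, 0, 0, 0, 8, 0, 0, 0, -40, 0, 0, 8, 0, 0, 0, -30, 0, 0, 8, 0, 0, 0, -12, 0, 0, 8, 0, 0, 0, 0, 0, 0, 4, 0]
}}

```text
time: 36.9
eef_pos: [0.4229, -0.2286, 0.0332]
tcp_rot: [0.682, 0.731, -0.0, -0.002]
contact_force: [0.2, 1.2, 0.7]
opening: 0.001
finger_force: 0.0
```

{"op": "move_arm", "data": {
  "plan": [0, 0, -3, 0, 0, 0, 0, 0, 0, 0, 0, 0, 0, 0]
}}

```text
time: 37.1
eef_pos: [0.4238, -0.2291, 0.0316]
tcp_rot: [0.684, 0.729, -0.0, -0.001]
contact_force: [0.4, -0.6, -0.1]
opening: 0.0
finger_force: 0.0
```

{"op": "move_arm", "data": {
  "plan": [0, 0, -1.5, 0, 0, 0, 0, 0, 0, -1, 0, 0, 0, 0, 0, 0, 0, 0, 0, 0, 0]
}}

```text
time: 37.4
eef_pos: [0.4251, -0.2291, 0.0315]
tcp_rot: [0.684, 0.729, 0.001, -0.0]
contact_force: [-0.6, 5.4, 12.0]
opening: -0.003
finger_force: 6.1
```

{"op": "move_arm", "data": {
  "plan": [5, 0, 0.3, 0, 0, 0, 0, 10, 0.3, 0, 0, 0, 0, 0, 10, 0.3, 0, 0, 0, 0, 0, 10, 0.3, 0, 0, 0, 0, 0, 10, 0.3, 0, 0, 0, 0, 0, 10, 0.3, 0, 0, 0, 0, 0, 10, 0.3, 0, 0, 0, 0, 0, 10, 0.3, 0, 0, 0, 0, 0]
}}

```text
time: 38.2
eef_pos: [0.5, -0.2268, 0.0315]
tcp_rot: [0.684, 0.729, 0.0, -0.0]
contact_force: [-1.5, 2.8, 9.9]
opening: -0.005
finger_force: 5.1
```

{"op": "move_arm", "data": {
  "plan": [10, 0.3, 0, 0, 0, 0, 0, 10, 0.3, 0, 0, 0, 0, 0, 10, 0.3, 0, 0, 0, 0, 0, 10, 0.3, 0, 0, 0, 0, 0, 10, 0.3, 0, 0, 0, 0, 0, 10, 0.3, 0, 0, 0, 0, 0, 10, 0.3, 0, 0, 0, 0, 0, 10, 0.3, 0, 0, 0, 0, 0, 6, 0, 0, 0, 0, 0, 0, 4, 0, 0, 0, 0, 0, 0, 2, 0, 0, 0, 0, 0, 0, 0, 0, 0, 0, 0, 0, 0]
}}

```text
time: 39.4
eef_pos: [0.59, -0.2248, 0.0315]
tcp_rot: [0.684, 0.73, -0.001, -0.002]
contact_force: [-7.4, 1.9, 11.4]
opening: 0.008
finger_force: 5.8
```

{"op": "move_arm", "data": {
  "plan": [-1, 0, 25, 0, 0, 0, 0, 0, 0, 45, 0, 0, 0, 20, -10, 10, 45, 0, 0, 0, 50, -15, 20, 10, 0, 0, 0, 50, -15, 20, 0, 0, 0, 0, 50, -15, 20, 0, 0, 0, 0, 50, -15, 20, 0, 0, 0, 0, 50, -15, 20, 0, 0, 0, 0, 50, -15, 20, 0, 0, 0, 0, 50, -15, 15, 0, 0, 0, 0, 50, -10, 10, 0, 0, 0, 0, 50, 0, 0, 0, 0, 0, 0, 50]
}}

```text
time: 40.6
eef_pos: [0.464, -0.0689, 0.1544]
tcp_rot: [0.684, 0.73, -0.0, -0.001]
contact_force: [0.0, 0.1, -0.2]
opening: 0.588
finger_force: 0.0
```

Run:
```python
from h import *
snap('side','s10');snap('wrist','w10');print(ctrl.get_state()['eef_pos'])
im=cv2.imread('pics/s10.png');m=(im.max(2)<50).astype(np.uint8);n,l,st,ce=cv2.connectedComponentsWithStats(m)
for i in range(1,n):
    p=pt('s10',*ce[i],.06)
    if st[i][4]>200 and abs(p[1]+.23)<.05: print(st[i],p)
cv2.imwrite('pics/w10_c.png',np.vstack([cv2.imread('pics/w10.png')[0:330],np.hstack([cv2.resize(im[140:300,240:440],(337,270)),np.zeros((270,303,3),np.uint8)])]))
```

```text
[ 0.46555481 -0.07022152  0.15511872]
[329 209  43  37 846] [ 0.5566 -0.2276  0.06  ]
```

View pics/w10_c.png

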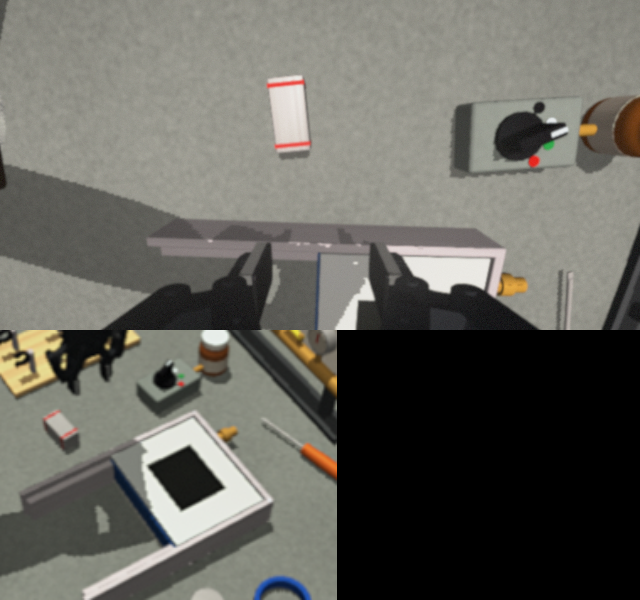

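Cover shut (patch back at x≈0.556). Weight top corners at (268,80), (303,75), (310,149) and (277,153). The knob's pointer line runs (550,133)-(567,128), next to the white mark at (551,120).

Run:
```python
from h import *
from scipy.optimize import least_squares
np.set_printoptions(suppress=True,precision=4)
P=np.array([pt('w10',*x,.034)[:2] for x in[(268,80),(303,75),(310,149),(277,153)]]);print(P,P.mean(0)); 
v=(P[0]+P[1]-P[2]-P[3])/2;print('weight len',np.linalg.norm(v),'ang',np.degrees(np.arctan2(v[1],v[0])))
M=np.array([pt('w10',*x,.04)[:2] for x in[(539,107),(551,120),(548,144),(533,161)]]);print(M)
f=lambda p:(np.array([[p[0]+p[3]*np.cos(p[2]-.65*i),p[1]+p[3]*np.sin(p[2]-.65*i)] for i in range(4)])-M).ravel()
r=least_squares(f,[.65,0,1,.035]);print(r.x,np.abs(r.fun).max(),'mark angs deg',np.degrees(r.x[2]-.65*np.arange(4)))
a,b=pt('w10',550,133,.077),pt('w10',567,128,.077);print(a,b,'pointer ang',np.degrees(np.arctan2(*(b-a)[1::-1])),np.degrees(np.arctan2(b[1]-r.x[1],b[0]-r.x[0])))
U=np.array([pt('w10',*x,.04)[:2] for x in[(471,103),(580,97),(577,169),(471,174)]]);print(U,U.mean(0))
```

```text
[[ 0.4097  0.0348]
 [ 0.4419  0.0411]
 [ 0.4522 -0.026 ]
 [ 0.4201 -0.0319]] [0.431  0.0045]
weight len 0.06769588244494637 ang 98.7944235209469
[[ 0.666   0.0289]
 [ 0.6809  0.0181]
 [ 0.6836 -0.0044]
 [ 0.6724 -0.0218]]
[0.652  0.0019 1.1113 0.0317] 0.0020260593711612027 mark angs deg [ 63.6752  26.4329 -10.8093 -48.0516]
[0.6543 0.0049 0.077 ] [0.6683 0.0102 0.077 ] pointer ang 20.735233937996952 26.862786937222467
[[ 0.5996  0.027 ]
 [ 0.7046  0.0414]
 [ 0.7207 -0.0263]
 [ 0.6123 -0.039 ]] [0.6593 0.0008]
```

{"op": "move_arm", "data": {
  "plan": [-9, 19, 0, 0, 0, 2.5, 60, -9, 19, 0, 0, 0, 2.5, 60, -9, 19, 0, 0, 0, 0, 60, -7, 18, -10, 0, 0, 0, 60, 0, 0, -40, 0, 0, 0, 60, 0, 0, -40, 0, 0, 0, 60, 0, 0, -40, 0, 0, 0, 60, 0, 0, -25, 0, 0, 0, 60, 0, 0, -12, 0, 0, 0, 60, 0, 0, -5, 0, 0, 0, 60, 0, 0, 0, 0, 0, 0, 60]
}}

```text
time: 41.8
eef_pos: [0.4321, 0.0047, -0.0166]
tcp_rot: [0.651, 0.759, 0.0, 0.0]
contact_force: [-0.0, 1.2, -0.0]
opening: 0.7
finger_force: 0.0
```

{"op": "move_arm", "data": {
  "plan": [0, 0, -4, 0, 0, 0, 60, 0, 0, 0, 0, 0, 0, 20, 0, 0, 0, 0, 0, 0, 20, 0, 0, 0, 0, 0, 0, 20, 0, 0, 0, 0, 0, 0, 20, 0, 0, 0, 0, 0, 0, 20, 0, 0, 0, 0, 0, 0, 20],
  "newtons": 110
}}

```text
time: 42.5
eef_pos: [0.4316, 0.0049, -0.0197]
tcp_rot: [0.651, 0.759, -0.0, 0.0]
contact_force: [-2.4, -0.8, 4.7]
opening: 0.377
finger_force: 109.8
```

{"op": "move_arm", "data": {
  "plan": [0, 0, 5, 0, 0, 0, 20, 0, 0, 15, 0, 0, 0, 20, 0, 0, 0, 0, 0, 0, 20]
}}

```text
time: 42.8
eef_pos: [0.4319, 0.0051, 0.0]
tcp_rot: [0.651, 0.759, 0.001, 0.001]
contact_force: [1.3, -0.6, -5.4]
opening: 0.376
finger_force: 110.4
```

{"op": "move_arm", "data": {
  "plan": [0, 0, 45, 0, 0, 0, 20, 0, 0, 45, 0, 0, 0, 20, 14, -26, 20, 0, 0, 0, 20, 14, -26, 0, 0, 0, 0, 20, 14, -26, 0, 0, 0, 0, 20, 14, -26, 0, 0, 0, 0, 20, 14, -26, 0, 0, 0, 0, 20, 14, -26, 0, 0, 0, 0, 20, 14, -26, 0, 0, 0, 0, 20, 14, -26, 0, 0, 0, 0, 20, 12, -24, 0, 0, 0, 0, 20, 0, 0, 0, 0, 0, 0, 20]
}}

```text
time: 44.0
eef_pos: [0.5559, -0.2298, 0.1077]
tcp_rot: [0.652, 0.758, -0.0, 0.0]
contact_force: [0.2, -1.0, -5.2]
opening: 0.371
finger_force: 112.4
```

{"op": "move_arm", "data": {
  "plan": [0, 0, -30, 0, 0, 0, 20, 0, 0, -25, 0, 0, 0, 20, 0, 0, -8, 0, 0, 0, 20, 0, 0, -3, 0, 0, 0, 20, 0, 0, 0, 0, 0, 0, 20]
}}

```text
time: 44.5
eef_pos: [0.5555, -0.2268, 0.0432]
tcp_rot: [0.651, 0.759, 0.0, 0.0]
contact_force: [0.3, 0.1, -5.7]
opening: 0.374
finger_force: 112.3
```

{"op": "move_arm", "data": {
  "plan": [0, 0, -1, 0, 0, 0, 20, 0, 0, -1, 0, 0, 0, 20, 0, 0, -1, 0, 0, 0, 20, 0, 0, 0, 0, 0, 0, 20]
}}

```text
time: 44.9
eef_pos: [0.5554, -0.227, 0.0404]
tcp_rot: [0.651, 0.759, 0.0, 0.0]
contact_force: [-0.3, -0.1, -6.0]
opening: 0.373
finger_force: 112.3
```

{"op": "move_arm", "data": {
  "plan": [0, 0, -0.8, 0, 0, 0, 20, 0, 0, -0.7, 0, 0, 0, 20, 0, 0, 0, 0, 0, 0, 20]
}}

```text
time: 45.2
eef_pos: [0.5554, -0.227, 0.0404]
tcp_rot: [0.651, 0.759, -0.0, -0.0]
contact_force: [-4.2, 2.0, 4.3]
opening: 0.379
finger_force: 113.8
```

{"op": "move_arm", "data": {
  "plan": [0, 0, 0.6, 0, 0, 0, 60, 0, 0, 0, 0, 0, 0, 60, 0, 0, 0, 0, 0, 0, 60, 0, 0, 0, 0, 0, 0, 60, 0, 0, 12, 0, 0, 0, 60, 0, 0, 40, 0, 0, 0, 60, 0, 0, 45, 0, 0, 0, 60, 0, 0, 20, 0, 0, 0, 60, 0, 0, 0, 0, 0, 0, 40]
}}

```text
time: 46.1
eef_pos: [0.5582, -0.2286, 0.1625]
tcp_rot: [0.651, 0.759, 0.001, 0.005]
contact_force: [-0.5, 0.3, 0.5]
opening: 0.551
finger_force: 0.0
```

{"op": "move_arm", "data": {
  "plan": [0, 22, 0, 0, 0, -8, 40, 0, 22, 0, 0, 0, -8, 40, 0, 22, 0, 0, 0, -8, 40, 2, 22, 0, 0, 0, -8, 40, 2, 22, 0, 0, 0, -8, 40, 3, 22, 0, 0, 0, -8, 40, 3, 22, 0, 0, 0, -8, 40, 3, 22, 0, 0, 0, -8, 40, 3, 22, 0, 0, 0, -8, 40, 0, 0, 0, 0, 0, 0, 40, 0, 0, 0, 0, 0, 0, 40]
}}

```text
time: 47.2
eef_pos: [0.5706, -0.0287, 0.1552]
tcp_rot: [0.973, 0.233, -0.001, -0.0]
contact_force: [-0.6, -0.2, -0.1]
opening: 0.465
finger_force: 0.0
```

Run:
```python
from h import *
snap('wrist','w11');snap('side','s11');print(ctrl.get_state()['eef_pos'],ctrl.get_state()['tcp_rot'])
im=cv2.imread('pics/s11.png')
cv2.imwrite('pics/w11_c.png',np.hstack([cv2.resize(cv2.imread('pics/w11.png')[0:250,140:500],(540,375)),cv2.resize(im[150:300,250:420],(260,375)) ]))
```

```text
[ 0.57087324 -0.02950459  0.15557398] [ 9.72837869e-01  2.31486842e-01 -5.62409421e-04 -8.32152196e-05]
```

View pics/w11_c.png

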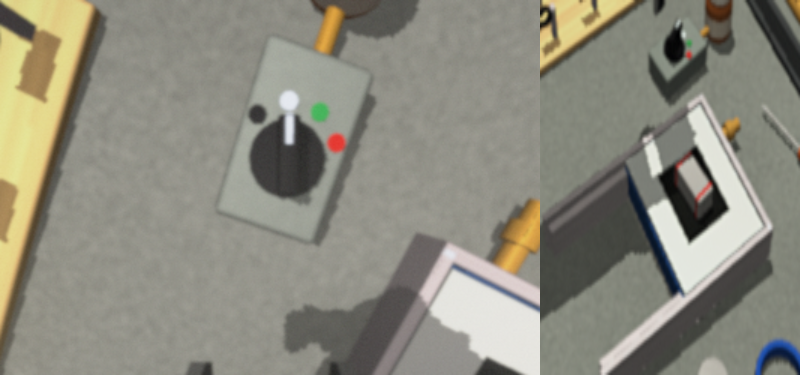

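The weight sits on the cover. The pointer at (289,115) points at the white mark, and the skirt centre is at (287,158) in the crop.

Run:
```python
from h import *
from scipy.optimize import least_squares
q=lambda x,y,z:pt('w11',140+x/1.5,y/1.5,z)[:2]
M=np.array([q(258,114,.04),q(289,101,.04),q(320,112,.04),q(337,143,.04)])
f=lambda p:(np.array([[p[0]+p[3]*np.cos(p[2]-.65*i),p[1]+p[3]*np.sin(p[2]-.65*i)] for i in range(4)])-M).ravel()
r=least_squares(f,[.65,0,1,.035]);print(r.x,np.abs(r.fun).max(),np.degrees(r.x[2]-.65*np.arange(4)))
print(q(287,158,.047),q(289,145,.077),q(290,115,.077))
a,b=q(289,145,.077),q(290,115,.077);print(np.degrees(np.arctan2(*(b-a)[::-1])))
```

```text
[6.51928431e-01 4.72346818e-04 1.11702942e+00 3.11611695e-02] 0.0006899487063398713 [ 64.00107119  26.7588145  -10.48344218 -47.72569886]
[0.65   0.0007] [0.6543 0.0029] [0.6679 0.0093]
25.201123645474976
```

{"op": "move_arm", "data": {
  "plan": [20, 8, 0, 0, 0, 0, 40, 20, 8, 0, 0, 0, 0, 40, 20, 8, 0, 0, 0, 0, 40, 21, 6, -10, 0, 0, 0, 40, 0, 0, -40, 0, 0, 0, 40, 0, 0, -40, 0, 0, 0, 40, 0, 0, -22, 0, 0, 0, 40, 0, 0, -10, 0, 0, 0, 40, 0, 0, 0, 0, 0, 0, 40]
}}

```text
time: 48.2
eef_pos: [0.6511, 0.0004, 0.0324]
tcp_rot: [0.973, 0.231, -0.002, -0.001]
contact_force: [-0.3, -0.4, 0.4]
opening: 0.47
finger_force: 0.0
```

{"op": "move_arm", "data": {
  "plan": [0, 0, 0, 0, 0, 0, 40, 0, 0, 0, 0, 0, 0, 5, 0, 0, 0, 0, 0, 0, 5, 0, 0, 0, 0, 0, 0, 5, 0, 0, 0, 0, 0, 0, 5, 0, 0, 0, 0, 0, 0, 5],
  "newtons": 40
}}

```text
time: 48.8
eef_pos: [0.6531, 0.0021, 0.0366]
tcp_rot: [0.973, 0.231, 0.001, -0.0]
contact_force: [-2.0, 2.7, 5.9]
opening: 0.128
finger_force: 41.1
```

{"op": "move_arm", "data": {
  "plan": [0, 0, 0, 0, 0, -6.5, 5, 0, 0, 0, 0, 0, -6.5, 5, 0, 0, 0, 0, 0, -6.5, 5, 0, 0, 0, 0, 0, -6.5, 5, 0, 0, 0, 0, 0, -6.5, 5, 0, 0, 0, 0, 0, -6, 5, 0, 0, 0, 0, 0, 0, 5, 0, 0, 0, 0, 0, 0, 5]
}}

```text
time: 49.6
eef_pos: [0.6533, -0.0002, 0.0366]
tcp_rot: [0.995, -0.102, 0.001, 0.001]
contact_force: [-2.8, -2.3, 5.8]
opening: 0.127
finger_force: 41.0
```

{"op": "move_arm", "data": {
  "plan": [0, 0, 0, 0, 0, 0, 40, 0, 0, 0, 0, 0, 0, 40, 0, 0, 0, 0, 0, 0, 40, 0, 0, 15, 0, 0, 0, 40, 0, 0, 40, 0, 0, 0, 40, -20, -10, 45, 0, 0, 0, 40, -40, -20, 30, 0, 0, 0, 40, -30, -10, 0, 0, 0, 0, 40, 0, 0, 0, 0, 0, 0, 40, 0, 0, 0, 0, 0, 0, 40]
}}

```text
time: 50.6
eef_pos: [0.5653, -0.0375, 0.1629]
tcp_rot: [0.995, -0.103, 0.001, -0.0]
contact_force: [0.5, -0.2, 0.0]
opening: 0.465
finger_force: 0.0
```

Run:
```python
from h import *
snap('wrist','w12');yel('s12')
s=ctrl.get_state();print(s['eef_pos'],s['tcp_rot'],s['time'])
im=cv2.imread('pics/w12.png')
C=[.652,.0005]
print('centre px',proj('w12',C+[.077]))
for i,a in enumerate([64,26.8,-10.5,-47.7]): print(i,proj('w12',[C[0]+.031*np.cos(np.radians(a)),C[1]+.031*np.sin(np.radians(a)),.04]),proj('w12',[C[0]+.014*np.cos(np.radians(a)),C[1]+.014*np.sin(np.radians(a)),.077]))
# mean brightness along each possible pointer line (white line lies 5..19 mm from axis)
for a in range(-70,90,8):
    b=[im[int(v),int(u)].min() for d in(.008,.011,.014) for u,v in[proj('w12',[C[0]+d*np.cos(np.radians(a)),C[1]+d*np.sin(np.radians(a)),.077])]];print(a,b)
sc=cv2.imread('pics/s12.png')
for d in [(.556,-.2275,.094),(.50,-.2275,.06),(.62,-.17,.06)]: u,v=proj('s12',d).astype(int);print(d,sc[v,u])
```

```text
[ 0.56593557 -0.03724556  0.16212599] [ 9.94732935e-01 -1.02500049e-01  3.53571744e-04 -5.23851533e-05] 50.7
centre px [254.9 112.8]
0 [231.5 106.4] [238.5 108.7]
1 [241.5  87.9] [243.7  99.2]
2 [260.9  80.1] [253.6  95.2]
3 [281.3  86.6] [264.1  98.5]
-70 [np.uint8(26), np.uint8(24), np.uint8(36)]
-62 [np.uint8(34), np.uint8(20), np.uint8(27)]
-54 [np.uint8(39), np.uint8(26), np.uint8(22)]
-46 [np.uint8(52), np.uint8(33), np.uint8(27)]
-38 [np.uint8(74), np.uint8(37), np.uint8(28)]
-30 [np.uint8(134), np.uint8(67), np.uint8(43)]
-22 [np.uint8(194), np.uint8(173), np.uint8(97)]
-14 [np.uint8(230), np.uint8(230), np.uint8(230)]
-6 [np.uint8(227), np.uint8(207), np.uint8(218)]
2 [np.uint8(201), np.uint8(157), np.uint8(109)]
10 [np.uint8(70), np.uint8(49), np.uint8(86)]
18 [np.uint8(49), np.uint8(40), np.uint8(124)]
26 [np.uint8(40), np.uint8(46), np.uint8(126)]
34 [np.uint8(49), np.uint8(53), np.uint8(135)]
42 [np.uint8(49), np.uint8(55), np.uint8(150)]
50 [np.uint8(54), np.uint8(55), np.uint8(149)]
58 [np.uint8(52), np.uint8(51), np.uint8(121)]
66 [np.uint8(55), np.uint8(53), np.uint8(107)]
74 [np.uint8(51), np.uint8(53), np.uint8(113)]
82 [np.uint8(52), np.uint8(53), np.uint8(102)]
(0.556, -0.2275, 0.094) [172 182 185]
(0.5, -0.2275, 0.06) [222 230 228]
(0.62, -0.17, 0.06) [217 227 226]
```

The pointer reads about −11°, which is the green mark. The weight is on the shut cover and the arm is clear.

```bash
python3 -c "
from plant import order
print(order.sign_off())"
```

```text
the job is handed in; nothing more can be done
None
```

The job is handed in, with no verdict returned. By the last camera checks, the three blanks lie one to a lane under the shut cover, the weight block rests on it, the selector points to green, and the arm stands clear.

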